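# Move three covers round the masking fixture, the scale and the job tray

## Task

Lift the masking plate straight up off the two dowels of the fixture, keep it level and lay it flat on the wire rack. Then move each cover on to its next station, standing upright in the middle: the square cover from the fixture to the pan of the scale, the long two-bolt cover from the scale to the job tray, and the round cover from the tray to the seat of the fixture between the dowels. All three stations are taken; the low round stand is free for parking a cover on the way.

Things in the scene. Friction and masses are not known exactly. Their poses are not given: they have to be found in the camera images.
- mask_plate_mid (a point): Masking plate: aluminium bar 124 (y) x 30 (x) x 12 mm, at most 0.22 kg, with a black knob 24 mm across upright in its middle, ending 32 mm above the plate; grip the knob's upper 22 mm. Starts on the fixture, two 9 mm holes over the dowels; must rise 20 mm to clear them. Point: on the knob's axis, 22 mm above the underside, 10 mm above the plate's upper face. z up.
- square_cover_mid (a point): Square cover: grey flange 60 x 60 x 8 mm with four bolt holes, steel hub 28 mm across upright in the middle (grip it); 42 mm high over all, at most 0.3 kg. Starts on the fixture's seat, 4 mm below the masking plate. Point: on the axis, 21 mm above the underside, 13 mm above the flange's upper face, 21 mm below the hub's top. z up.
- long_cover_mid (a point): Long cover: grey pointed-oval flange 76 (y) x 50 x 8 mm with two bolt holes, steel hub 28 mm across upright in the middle (grip it); 42 mm high over all, at most 0.3 kg. Starts on the scale. Point: on the axis, 21 mm above the underside, 13 mm above the flange's upper face, 21 mm below the hub's top. z up.
- round_cover_mid (a point): Round cover: bare aluminium disc 64 mm across, 8 mm thick, with six bolt holes, steel hub 28 mm across upright in the middle (grip it); 42 mm high over all, at most 0.3 kg. Starts in the job tray. Point: on the axis, 21 mm above the underside, 13 mm above the flange's upper face, 21 mm below the hub's top. z up.
- fixture_seat (a point): Fixture, fixed: dark steel base 80 (x) x 126 mm (y), black seat 68 mm across, two upright dowels at y = +50 and -50 mm: 14 mm across up to 46 mm above the seat (the plate rests there), then 8 mm across up to 66 mm. 86 mm free between them: at the seat let the fingers close along x. Point: middle of the seat's top, 12 mm above the bench. z up.
- scale_pan (a point): Bench scale, fixed: low grey case 110 x 100 mm with a square steel pan 92 x 96 mm on top and a blank display along its front edge (its -x side). The point is the middle of the pan's top, 30 mm above the bench; z is up.
- tray_floor (a point): Job tray, fixed: shallow black square tray with a grey liner, 102 x 102 mm outside, 96 mm inside. The point is the middle of its floor, 7 mm above the bench; the rim ends 5 mm above the floor. z is up.
- stand_top (a point): Round work stand, fixed, empty at the start: aluminium disc 80 mm across on a foot, with a black rubber pad 54 mm across on it. The point is the middle of the pad's flat top, 28 mm above the bench; z is up.
- rack_top (a point): Wire rack in a low black drip pan, fixed, empty at the start: seven steel wires 80 mm long (along its x), 14 mm apart; about 84 x 94 mm. The point is the middle of the top of the wires, 22 mm above the bench; z is up.

How it is judged:
By the outcome, as a careful person would: the job done as asked, in the order asked, and still so for the second after the job is handed in, with the robot touching nothing.
It also fails if it takes over 109 s, if anything falls off the work surface, if the arm or the gripper's body presses on something with over 40 N, if the wrist force passes 120 N, or if a joint passes its speed limit or range.

## Robot

A 7-joint arm with a two-finger parallel gripper is mounted at the origin on the work surface; the furniture and walls round the work are solid. World frame = base frame: x ahead of the robot, y to its left, z up, the work surface at z = 0. Lengths are in mm, angles in rad, forces in N, time in s.
With the tool pointing down it reaches from about 400 to 875 mm from the base axis. Payload 4.4 kg.
Tool frame: the origin (TCP) lies at the very end of the fingers, on their centre line; the grasp point (between the pads) lies 19 mm behind it (grip_depth is the distance from the TCP to the grasp point, in mm); z points along the fingers, y is the direction in which the jaws open and shut (so a half turn about z gives the same grasp; the last joint's range is limited). The gripper opens to 85 mm and grips with 20 to 120 N. Pads are 22 mm wide; open, the fingers measure 114 mm over their backs; the gripper's body (76 mm by 85 mm) begins 54 mm behind the grasp point. The pads swing forward as they close: fully open they stand 13 mm farther back than shut.
Start: joints at [-1.233, 0.628, 0.038, 1.517, -0.027, 0.996, -0.02], TCP at [255.373, 597.748, 231.313] pointing down, gripper open.
Joint ranges: [-3.06, 3.06], [-0.37, 2.12], [-1.25, 1.32], [0.18, 2.47], [-1.1, 4.24], [0.23, 1.98], [-2.94, 2.94]. Speed limits (rad/s): [2.57, 2.57, 3.14, 3.14, 3.14, 3.14, 3.14].

## Interface

Orientations are given as [roll, pitch, yaw] about the fixed x, y, z axes, in that order (R = Rz(yaw) Ry(pitch) Rx(roll)).
In Python, from cell import read_state, get_image, finish_job, recognise, outline_of, grip_depth gives the robot as it stands. The module is installed in compiled form; this text tells all that it offers.
- The arm moves only by the tool send_rows, never from a script. Its argument "rows" is a list of rows, each a list of 5 numbers: the gripper command: -1 is shut, 1 is fully open, values between are in proportion, then the shift along the tool's x, y, z in m, then the turn about the tool's z in rad. In form: [[claw, tx, ty, tz, roll], ...]. A call has 1 to 12 rows; each row shifts and turns the pose as measured when the row begins, along the tool's axes as they then stand; what a row does not reach is not made up. A row lasts 1/12 s, in which the tool goes at most 41.7 mm and 7.16 degrees, less where a joint would pass 70% of its speed; a pose out of reach is approached as far as the arm can. A call with a gripper value outside its range is refused whole. The fingers move at their own pace and stop on an object; the grip force is fixed at half the most. Time passes only in rows, so rows that do not move let the fingers close. It gives the time, the measured TCP pose, the force and the opening at its end, in the units of the state.
- read_state(): the state, without advancing time (a new reading comes with each control period).
- get_image(name): name is "scene" or "top" or "wrist"; returns a dict with "image" (384x512x3 uint8, blue, green, red), "z_map" (384x512 float32, mm along the optical axis (not along the pixel's ray), 0 where there is no reading), "K" (3x3 intrinsics, pixels), "R" (3x3) and "t" (3): a world point X has camera coordinates R X + t; the wrist camera has in their place "tool_from_camera" (4x4, takes a point from camera to tool coordinates, whose origin is the TCP and whose axes are the flange's). Camera axes: x right, y down, z forward; pixel columns grow to the right and rows downward; lengths in mm; the calibration is good to about 2 mm. A picture is of the moment at which its call begins: read the wrist's pose just before it.
- finish_job(): hands the job in, once; it reports no verdict.
Trained networks look in a picture, given as the dict that the camera call returned (one of the last four; its "shot" number tells which), for a name from the list of things; names that differ only in an ending like _2 or _b are one class to them, and where a whole thing is asked for, a point or a joint stands for the part that bears it (a point fixed in the world has none). Each returns a list of dicts, best first, with "score" (0 to 1); they miss things now and then, are a little off and sometimes report something else, mostly with a low value. They report only what shows in the picture. A call takes as long as a camera call.
- recognise(picture, query): "box" ([left, top, right, bottom] in pixels, round what is visible of it).
- outline_of(picture, query): "mask" (384x512 bool, what is visible of it) and "box" ([left, top, right, bottom] in pixels, round what is visible of it).
The state is a dict: "clock": time; "qpos": joint angles; "qd": joint speeds; "tau": joint torques, N m; "eef_pos": TCP position; "tool_rot": TCP orientation; "force": force on the tool from outside, world axes, zero at the start; "torque": the same for the moment, N m; "width": finger opening in mm.
Only numpy, scipy, OpenCV 4.12 (cv2) and the standard library are available. Lean on these libraries where they do the work, as an engineer would, in place of code of your own. Each camera call takes 0.05 s, during which the arm holds its last target.

## Working session

There is one attempt and no reset: what is moved stays moved. The work goes in short steps, Python scripts to look and compute and a tool call to move; the robot and the scene stay as the last step left them, time stands still between calls to the robot, and variables do not carry over. Pictures are saved under pics/ and viewed, and the job is handed in when it is done.

Besides the shell and the picture viewer there is one more tool, called after "Emit:" by a JSON object that holds its "method" and its "body", one argument or row to a line. send_rows: Moves the arm, as the interface text tells. Its arguments: {"type":"object","properties":{"rows":{"type":"array"}},"required":["rows"]}

```bash
mkdir -p pics; ls; python3 - <<'E'
from cell import *
import cv2
s=read_state();print(s)
print(grip_depth if not callable(grip_depth) else grip_depth())
for n in ("scene","top"):
    p=get_image(n);cv2.imwrite(f"pics/{n}0.png",p["image"]);print(n,p["K"].tolist(),p["R"].tolist(),p["t"].tolist(), p["shot"])
    for q in ["mask_plate_mid","square_cover_mid","long_cover_mid","round_cover_mid","fixture_seat","scale_pan","tray_floor","stand_top","rack_top"]:
        try:
            r=recognise(p,q);print(q,[(round(a["score"],2),[round(float(v)) for v in a["box"]]) for a in r[:3]])
        except Exception as e: print(q,e)
E
```

```text
pics
{'clock': 0.0, 'qpos': array([-1.23282161,  0.6293471 ,  0.03843286,  1.51837502, -0.02699069,
        0.99630269, -0.02002194]), 'qd': array([ 0.0001447 ,  0.00078713,  0.00097847, -0.00121909,  0.00210218,
        0.00114686,  0.00034306]), 'tau': array([ 2.10502481e-04, -5.63405156e+01,  1.22618202e+00, -1.93450177e+01,
        1.10082608e-02,  1.04660302e-02,  1.87819978e-05]), 'eef_pos': array([255.10331407, 597.16197314, 230.38605434]), 'tool_rot': array([-3.13967848e+00,  2.80493708e-05,  2.73780829e+00]), 'force': array([0.14471286, 0.33366859, 0.02638044]), 'torque': array([0.05330386, 0.05933043, 0.00557399]), 'width': 85.59771692883552}
18.700000000000003
scene [[360.1224396093154, 0.0, 255.66692234272017], [0.0, 360.1224396093154, 188.4548855963682], [0.0, 0.0, 1.0]] [[-0.2389441197282552, 0.9710272287213934, 0.0034392919241927463], [0.5042606714057879, 0.1271105211236265, -0.8541452398117453], [-0.8298354553287494, -0.20235868279204297, -0.5200231538864363]] [-10.244596773748205, -163.21098347688616, 1304.0854905975827] 1
mask_plate_mid []
square_cover_mid [(0.77, [
[... 455 characters left out ...]
, 0.0, 1.0]] [[-0.007581065198502361, -0.9999176363597836, 0.010356058474158774], [-0.9822025123652852, 0.005502302775302066, -0.18774437239899214], [0.18767192691976764, -0.011595048979329243, -0.9821633279070182]] [113.35357462809019, 440.1062321652945, 866.3476036808112] 2
mask_plate_mid [(0.75, [292, 137, 347, 159]), (0.19, [163, 220, 213, 264])]
square_cover_mid [(0.7, [299, 151, 329, 165])]
long_cover_mid [(0.8, [229, 156, 258, 177])]
round_cover_mid [(0.72, [282, 181, 311, 208])]
fixture_seat [(0.98, [288, 135, 342, 171]), (0.4, [230, 156, 264, 176])]
scale_pan [(0.75, [223, 149, 273, 202])]
tray_floor []
stand_top [(0.78, [163, 166, 197, 201])]
rack_top [(0.59, [164, 214, 213, 269])]
```

```bash
python3 - <<'E'
import cv2
a=cv2.imread("pics/scene0.png")[170:270,130:370];cv2.imwrite("pics/scene0c.png",cv2.resize(a,None,fx=3.3,fy=3.3,interpolation=cv2.INTER_CUBIC))
a=cv2.imread("pics/top0.png")[120:280,140:370];cv2.imwrite("pics/top0c.png",cv2.resize(a,None,fx=3.4,fy=3.4,interpolation=cv2.INTER_CUBIC))
E
```

```text
(no output)
```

View pics/scene0.png

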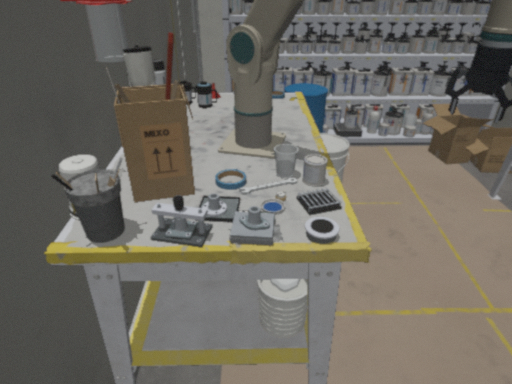

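View pics/top0.png

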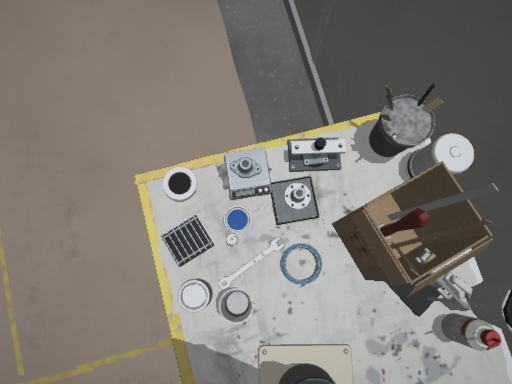

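```bash
sleep 0.1
```

```text
(no output)
```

View pics/scene0c.png

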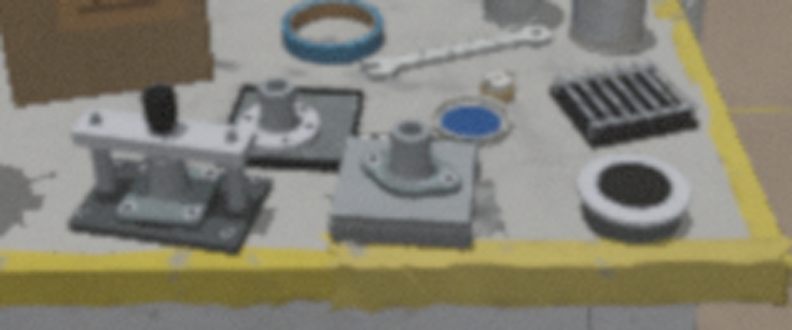

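View pics/top0c.png

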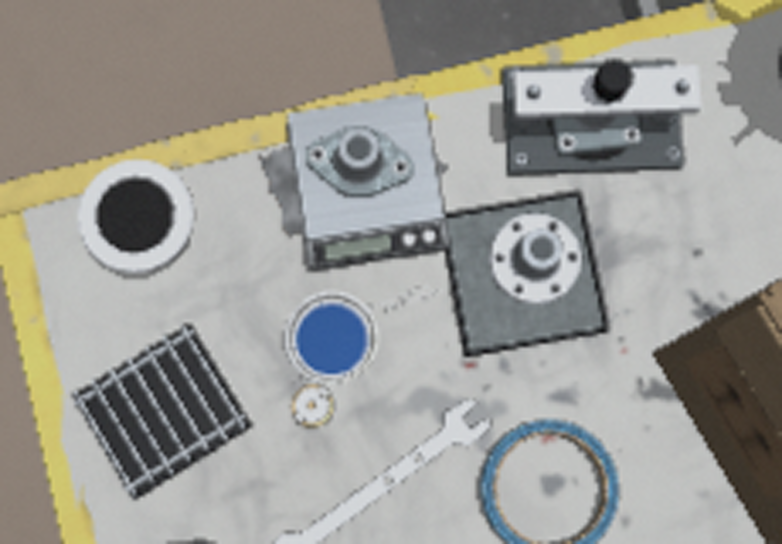

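```bash
cat > h.py <<'E'
import numpy as np, cv2
from cell import *
from scipy.spatial.transform import Rotation as Rot
def cloud(p,s=None):
    K=np.array(p["K"]);z=p["z_map"].astype(float);v,u=np.mgrid[0:z.shape[0],0:z.shape[1]]
    c=np.stack([(u-K[0,2])/K[0,0]*z,(v-K[1,2])/K[1,1]*z,z],-1)
    if "R" in p: w=(c-np.array(p["t"]))@np.array(p["R"])
    else:
        T=np.array(p["tool_from_camera"]);c=c@T[:3,:3].T+T[:3,3]
        w=c@Rot.from_euler("xyz",s["tool_rot"]).as_matrix().T+s["eef_pos"]
    w[z<=0]=np.nan
    return w
def proj(p,X,s=None):
    X=np.atleast_2d(X).astype(float);K=np.array(p["K"])
    if "R" in p: c=X@np.array(p["R"]).T+np.array(p["t"])
    else:
        T=np.linalg.inv(np.array(p["tool_from_camera"]))
        c=(X-s["eef_pos"])@Rot.from_euler("xyz",s["tool_rot"]).as_matrix();c=c@T[:3,:3].T+T[:3,3]
    q=c@K.T
    return q[:,:2]/q[:,2:]
E
python3 - <<'E'
from h import *
p=get_image("top");w=cloud(p);np.save("top.npy",w)
def at(u,v):
    print((u,v),np.nanmedian(w[v-1:v+2,u-1:u+2].reshape(-1,3),0).round(0))
for q in [(320,143),(246,165),(299,195),(180,183),(188,241),(320,161),(253,157),(237,219),(405,120),(380,260),(350,230),(440,175),(490,240),(425,215),(255,260),(300,264),(200,160)]: at(*q)
h=w[...,2]
print(h[::24,::32].round(0).astype(int) if not np.isnan(h[::24,::32]).any() else np.nan_to_num(h[::24,::32]).round(0))
E
```

```text
(320, 143) [540. -34. 102.]
(246, 165) [498. 129.  74.]
(299, 195) [434.   8.  49.]
(180, 183) [467. 284.  30.]
(188, 241) [334. 265.   9.]
(320, 161) [521. -48.  20.]
(253, 157) [529. 113.  31.]
(237, 219) [385. 151.   4.]
(405, 120) [ 580. -213.  134.]
(380, 260) [ 283. -108.  230.]
(350, 230) [346. -86. 119.]
(440, 175) [ 433. -223.  243.]
(490, 240) [ 314. -284.  269.]
(425, 215) [ 338. -112.  415.]
(255, 260) [289. 110.   8.]
(300, 264) [279.   5.   2.]
(200, 160) [530. 242.   1.]
[[-816. -811. -806. -819. -803. -814. -810. -819. -818. -729. -415. -165.
     5.  131.  225.  301.]
 [-810. -809. -815. -809. -810. -813. -816. -811. -804. -814. -480. -221.
   -37.   99.  201.  277.]
 [-805. -809. -810. -814. -812. -812. -807.    0. -812. -818. -591. -283.
   -84.   66.  170.  256.]
 [-813. -816. -814. -823. -807. -810. -819. -813. -809. -815. -682. -351.
  -131.   23.  142.  233.]
 [-809. -811. -812. -805. -815. -806. -803. -822. -818. -813. -717. -430.
  -185.  141.  113.  208.]
 [-807. -805. -809. -820. -811. -815. -813. -814. -813. -808. -822.   -2.
   165.  135.   79.  182.]
 [-
[... 307 characters left out ...]
    0. -814. -808. -826.    2.    1.    8.   -2.    8.    0.  225.
     4.  405.  184.  270.]
 [-809. -813. -820. -809. -812.   -1.    4.    2.   -1.    1.   -2.   90.
   269.  135.  130.  264.]
 [-816. -807. -811. -808. -811.    3.    1.    1.   -1.   -2.   20.    0.
   236.  170.  269.  -10.]
 [-815. -814. -812. -812. -814. -810.   71.   12.   -1.    3.    1.   -0.
     2.  242.  190.  285.]
 [-813. -822. -815. -816. -814. -813.    1.   63.    1.   -1.    2.   -0.
    -1.    8.   -1.  288.]
 [-820. -813. -822. -809. -807. -821.   -0.    0.    2.    1.    3.   -3.
     3.    1.   20.  128.]
 [-812. -819. -818. -815. -809. -808.    1.    0.    2.    9.   12.   -0.
     4.    4.   -0.    2.]]
```

```bash
python3 - <<'E'
from h import *
w=np.load("top.npy").reshape(-1,3);w=w[~np.isnan(w[:,0])]
for lo,hi in [(25,60),(60,110),(110,160),(160,200),(200,260),(260,330),(330,450)]:
    m=(w[:,2]>lo)&(w[:,2]<hi)&(w[:,0]>150)&(w[:,0]<650)&(w[:,1]>-350)
    a=w[m&(w[:,1]<-60)]
    for x0 in range(150,650,50):
        b=a[(a[:,0]>x0)&(a[:,0]<x0+50)]
        if len(b)>3: print(lo,hi,x0,len(b),np.sort(b[:,1])[-3].round())
p=get_image("scene");w=cloud(p)
v,u=np.mgrid[0:384,0:512]
m=(w[...,2]>60)&(w[...,0]>200)&(w[...,0]<500)&(w[...,1]<-40)&(w[...,1]>-350)
a=w[m];
for lo,hi in [(60,150),(150,220),(220,280),(280,350),(350,450)]:
    b=a[(a[:,2]>lo)&(a[:,2]<hi)]
    if len(b)>5: print("s",lo,hi,np.percentile(b,[2,98],0).round(),len(b), b[b[:,1].argsort()[-4]].round())
E
```

```text
25 60 150 98 -286.0
25 60 200 34 -141.0
25 60 250 127 -114.0
25 60 300 212 -86.0
25 60 350 132 -73.0
25 60 400 137 -216.0
25 60 450 56 -265.0
25 60 500 200 -69.0
25 60 550 158 -171.0
25 60 600 132 -324.0
60 110 150 207 -279.0
60 110 200 49 -141.0
60 110 250 234 -113.0
60 110 300 429 -85.0
60 110 350 235 -72.0
60 110 400 237 -215.0
60 110 450 89 -265.0
60 110 500 448 -60.0
60 110 550 378 -61.0
60 110 600 265 -321.0
110 160 150 243 -278.0
110 160 200 131 -140.0
110 160 250 265 -112.0
110 160 300 563 -85.0
110 160 350 387 -72.0
110 160 400 296 -136.0
110 160 450 562 -265.0
110 160 500 1335 -171.0
110 160 550 1557 -156.0
110 160 600 1071 -165.0
160 200 150 31 -275.0
160 200 200 318 -142.0
160 200 250 323 -114.0
160 200 300 398 -87.0
160 200 350 368 -72.0
160 200 400 288 -132.0
160 200 500 47 -169.0
160 200 550 343 -159.0
160 200 600 479 -160.0
200 260 200 515 -126.0
200 260 250 1120 -98.0
200 260 300 1007 -70.0
200 260 350 740 -63.0
200 260 400 530 -142.0
200 260 500 53 -348.0
200 260 550 589 -335.0
200 260 600 577 -321.0
260 330 150 279 -242.0
260 330 200 1016 -134.0
260 330 250 680 -106.0
260 330 300 686 -79.0
260 330 350 603 -69.0
260 330 400 304 -123.0
260 330 500 11 -349.0
260 330 550 325 -335.0
260 330 600 697 -321.0
330 450 150 113 -245.0
330 450 200 410 -242.0
330 450 300 382 -103.0
330 450 350 62 -252.0
330 450 600 4 -323.0
s 60 150 [[ 376. -315.   62.]
 [ 494.  -76.  148.]] 2190 [377. -73. 106.]
s 150 220 [[ 376. -214.  151.]
 [ 453.  -76.  219.]] 1811 [377. -73. 190.]
s 220 280 [[ 233. -280.  222.]
 [ 452.  -75.  277.]] 2860 [366. -65. 237.]
s 280 350 [[ 209. -345.  281.]
 [ 397. -117.  349.]] 1161 [ 350. -114.  334.]
s 350 450 [[ 210. -348.  351.]
 [ 352. -107.  448.]] 1286 [ 343. -105.  409.]
```

Emit:
{"method": "send_rows", "body": {
  "rows": [
    [1, 0, 0, 0, 0.117],
    [1, 0, 0, 0, 0.117],
    [1, 0, 0, 0, 0.117],
    [1, 0, 0, 0, 0.117],
    [1, 0, 0, 0, 0.117],
    [1, 0, 0, 0, 0.117],
    [1, 0, 0, 0, 0.117],
    [1, 0, 0, 0, 0.117],
    [1, 0, 0, 0, 0.117],
    [1, 0, 0, 0, 0.117]
  ]
}}

```text
clock: 1.93
eef_pos: [255.2, 598.0, 231.7]
tool_rot: [-3.14, -0.001, 1.513]
force: [0.7, 0.5, 0.2]
width: 86.0
```

Emit:
{"method": "send_rows", "body": {
  "rows": [
    [1, -0.036, 0.018, -0.006, -0.006],
    [1, -0.036, 0.018, -0.006, -0.006],
    [1, -0.036, 0.018, -0.006, -0.006],
    [1, -0.036, 0.018, -0.006, -0.006],
    [1, -0.036, 0.018, -0.006, -0.006],
    [1, -0.036, 0.018, -0.006, -0.006],
    [1, -0.036, 0.018, -0.006, -0.006],
    [1, -0.036, 0.018, -0.006, -0.006],
    [1, -0.036, 0.018, -0.006, -0.006],
    [1, -0.036, 0.018, -0.006, -0.006],
    [1, -0.036, 0.018, -0.006, 0],
    [1, -0.036, 0.018, -0.006, 0]
  ]
}}

```text
clock: 2.93
eef_pos: [459.7, 159.9, 300.7]
tool_rot: [-3.139, -0.009, 1.595]
force: [0.9, 0.3, -0.0]
width: 85.0
```

```bash
python3 - <<'E'
from h import *
s=read_state();p=get_image("wrist");cv2.imwrite("pics/w1.png",p["image"])
print(s["eef_pos"],s["tool_rot"],s["qpos"].round(2),p["K"].tolist(),np.array(p["tool_from_camera"]).round(3).tolist())
E
```

```text
[459.72413837 159.85793925 300.74609716] [-3.13932271 -0.00856987  1.59545204] [-0.72  0.34  0.45  1.87 -0.19  0.97 -0.16] [[318.87991865567346, 0.0, 255.97115853111754], [0.0, 318.87991865567346, 188.08372525831447], [0.0, 0.0, 1.0]] [[0.001, -0.964, -0.265, 66.36], [1.0, 0.001, -0.0, 0.854], [0.0, -0.265, 0.964, -143.422], [0.0, 0.0, 0.0, 1.0]]
```

View pics/w1.png

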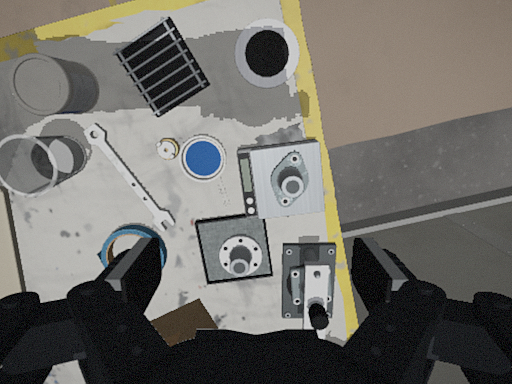

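```bash
cat > m.py <<'E'
from h import *
def slab(w,z0,z1,c,r):
    P=w.reshape(-1,3);m=(P[:,2]>z0)&(P[:,2]<z1)&(np.hypot(P[:,0]-c[0],P[:,1]-c[1])<r)
    return P[m]
def circ(P):
    if len(P)<5: return None
    (x,y),r=cv2.minEnclosingCircle(P[:,:2].astype(np.float32));return np.round([x,y,r],1),P.mean(0).round(1),len(P)
def rect(P):
    if len(P)<5: return None
    (c,sz,a)=cv2.minAreaRect(P[:,:2].astype(np.float32));return np.round(c,1),np.round(sz,1),round(a,1),P.mean(0).round(1),len(P)
E
python3 - <<'E'
from m import *
s=read_state();p=get_image("wrist");ww=cloud(p,s)
pt=get_image("top");wt=cloud(pt)
for n,w in (("wrist",ww),("top",wt)):
    print(n)
    print("bench z",np.median(slab(w,-15,15,(440,200),25)[:,2]))
    print("knob",circ(slab(w,97,110,(540,-34),30)))
    print("plate",rect(slab(w,64,76,(540,-34),80)))
    print("fixbase",rect(slab(w,4,17,(530,-34),90)))
    print("long hub",circ(slab(w,66,80,(498,129),30)))
    print("pan",rect(slab(w,24,36,(500,125),75)))
    print("round hub",circ(slab(w,43,56,(434,8),30)))
    print("round flange",circ(slab(w,11,20,(434,8),40)))
    print("tray",rect(slab(w,4.5,14,(430,15),75)))
    print("stand",circ(slab(w,20,36,(467,284),50)))
    print("rack",rect(slab(w,16,30,(334,265),60)))
E
```

```text
wrist
bench z 1.3546303552872132
knob (array([543.5, -37.6,  12.1]), array([543.1, -35.7, 102.5]), 274)
plate (array([543.8, -37.2]), array([ 30.3, 123.7]), 1.9, array([542.1, -23.2,  71. ]), 1349)
fixbase (array([512., -38.]), array([143.4, 162.1]), 1.7, array([516.3, -18.5,  11.2]), 2698)
long hub (array([504. , 128.7,  14.1]), array([503.7, 129.5,  72.7]), 425)
pan (array([494.7, 123.5]), array([108. ,  96.2]), 8.6, array([499.9, 125.3,  30.8]), 3480)
round hub (array([439.9,   6.6,  14.1]), array([440.1,   8.1,  49.7]), 328)
round flange (array([436.6,   8.7,  35.5]), array([440.2,  13.6,  16.3]), 896)
tray (array([442.2,  15.4]), array([125.2, 127.9]), 9.4, array([425.7,  18.3,   9. ]), 3040)
stand (array([469. , 283.3,  39.9]), array([468.9, 283.7,  27.7]), 3622)
rack (array([336.1, 264.3]), array([82.6, 92.7]), 31.7, array([335.7, 266.1,  22.1]), 1633)
top
bench z nan
knob (array([545.6, -42.3,   8.6]), array([546.5, -43.7, 101.4]), 17)
plate (array([544.8, -76.2]), array([30.6, 45.2]), 3.0, array([544.2, -76. ,  70.3]), 240)
fixbase (array([557.8, -92.9]), array([128.8,  46.3]), 20.0, array([535.1, -88.5,  10.1]), 154)
long hub None
pan None
round hub None
round flange None
tray None
stand None
rack None
  return _methods._mean(a, axis=axis, dtype=dtype,
  ret = ret.dtype.type(ret / rcount)
```

```bash
python3 - <<'E'
from m import *
s=read_state();p=get_image("wrist");ww=cloud(p,s)
wt=np.load("top.npy")
w=wt
print("knob",circ(slab(w,97,110,(540,-34),30)))
print("plate",rect(slab(w,64,76,(540,-34),80)))
print("long hub",circ(slab(w,66,80,(498,129),30)))
print("pan",rect(slab(w,24,36,(500,125),75)))
print("round hub",circ(slab(w,43,56,(434,8),30)))
print("stand",circ(slab(w,20,36,(467,284),50)))
print("rack",rect(slab(w,17,30,(334,265),60)))
for n,w in (("wrist",ww),("top",wt)):
    print(n)
    for z0,z1 in ((24,27),(27,29),(29,31),(31,34)): print("pan",z0,rect(slab(w,z0,z1,(504,125),75)))
    P=slab(w,-20,200,(467,284),60); 
# stand: pad dark
for n,pp,w in (("wrist",p,ww),):
    g=cv2.cvtColor(pp["image"],cv2.COLOR_BGR2GRAY)
    m=(g<70)&(np.hypot(w[...,0]-469,w[...,1]-283.5)<32);print("pad",circ(w[m]))
    # tray: rim dark
    m=(g<50)&(w[...,2]<20)&(abs(w[...,0]-440)<62)&(abs(w[...,1]-16)<62);print("trayrim",rect(w[m]))
    cv2.imwrite("pics/m.png",(m*255).astype(np.uint8))
    m=(g<75)&(w[...,2]<22)&(w[...,2]>5)&(abs(w[...,0]-530)<62)&(abs(w[...,1]+30)<85);print("fix",rect(w[m]))
    for q in ["tray_floor","scale_pan","fixture_seat","square_cover_mid","long_cover_mid","round_cover_mid"]:
        r=outline_of(pp,q)
        if r:
            P=w[r[0]["mask"]];P=P[~np.isnan(P[:,0])];print(q,r[0]["score"],r[0]["box"],rect(P))
a=p["image"][120:340,180:360];cv2.imwrite("pics/w1c.png",cv2.resize(a,None,fx=2.7,fy=2.7,interpolation=cv2.INTER_CUBIC))
E
```

```text
knob (array([543. , -36.3,  11.8]), array([542.6, -35.8, 101.7]), 88)
plate (array([543.1, -36.1]), array([ 31.4, 124. ]), 1.6, array([541.7, -35.7,  70.4]), 610)
long hub (array([503.1, 130.9,  14. ]), array([502.6, 130.6,  72.5]), 121)
pan (array([494.5, 125.4]), array([109.7,  96. ]), 8.8, array([497.8, 125.1,  30.4]), 1139)
round hub (array([439.1,   8.5,  13.9]), array([438.6,   8.7,  49.2]), 120)
stand (array([468.8, 285.2,  39.9]), array([467.8, 284.9,  27.6]), 888)
rack (array([336. , 266.7]), array([82., 91.]), 32.5, array([335.4, 267. ,  21.9]), 435)
wrist
pan 24 (array([447.9, 119.1]), array([14.3, 87.3]), 9.1, array([449.8, 108.1,  24.5]), 108)
pan 27 (array([505.1, 136.5]), array([86.8, 92.8]), 23.9, array([496.6, 140.9,  28.7]), 28)
pan 29 (array([502.7, 124.9]), array([91.9, 95.8]), 8.7, array([502. , 126.7,  30.4]), 1605)
pan 31 (array([502.5, 125. ]), array([91.4, 95.3]), 8.8, array([501.3, 124.8,  31.7]), 1692)
top
pan 24 (array([494.5, 125. ]), array([109.7,  95. ]), 8.8, array([461.3, 123. ,  25.2]), 65)
pan 27 (array([502.2, 125.9]), array([92.5, 94. ]), 9.9, arr
[... 579 characters left out ...]
4.8,  18.2,   9. ]), 2989)
scale_pan 0.71 [215.9, 232.9, 260.4, 275.4] (array([440.2,   9.4]), array([57.6, 61. ]), 87.2, array([440.6,  13.5,  26.2]), 1306)
fixture_seat 0.76 [278.2, 240.1, 333.7, 317.7] (array([544.7, -41.8]), array([ 84.8, 134.6]), 2.3, array([536.2, -19.5,  13.9]), 2150)
square_cover_mid 0.59 [289.5, 267.7, 330.9, 301.1] (array([546.6, -38.1]), array([60.1, 59.6]), 5.5, array([534.5, -36.8,  21.2]), 520)
long_cover_mid 0.8 [267.5, 152.8, 309.9, 207.4] (array([504.9, 127.5]), array([66.6, 53. ]), 49.4, array([502.8, 132.3,  49.6]), 1484)
round_cover_mid 0.56 [216.0, 231.9, 261.0, 276.1] (array([439.5,   6.7]), array([63.2, 61.8]), 49.6, array([440.2,  13.1,  25.9]), 1372)
```

View pics/w1c.png

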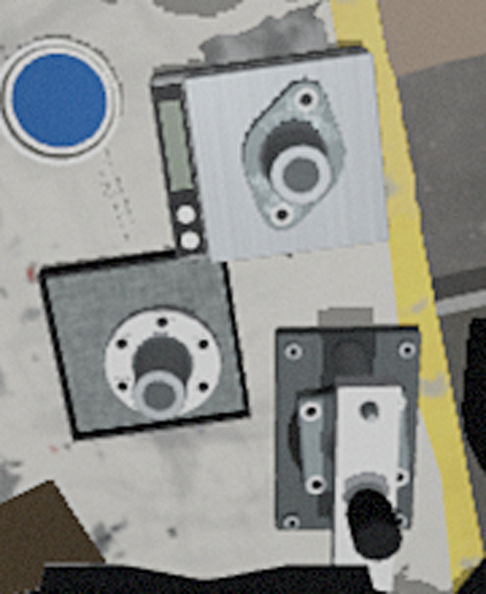

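Emit:
{"method": "send_rows", "body": {
  "rows": [
    [0.2, -0.02, 0.008, 0.012, -0.001],
    [0.2, -0.02, 0.008, 0.012, -0.001],
    [0.2, -0.02, 0.008, 0.012, -0.001],
    [0.2, -0.02, 0.008, 0.012, -0.001],
    [0.2, -0.02, 0.008, 0.012, -0.001],
    [0.2, -0.02, 0.008, 0.012, -0.001],
    [0.2, -0.02, 0.008, 0.012, -0.001],
    [0.2, -0.02, 0.008, 0.012, -0.001],
    [0.2, -0.02, 0.008, 0.012, 0],
    [0.2, -0.02, 0.008, 0.012, 0],
    [0.2, 0, 0, 0, 0]
  ]
}}

```text
clock: 4.35
eef_pos: [550.3, -25.2, 170.3]
tool_rot: [-3.139, -0.012, 1.636]
force: [1.2, -0.8, 0.3]
width: 51.1
```

```bash
cat >> m.py <<'E'
def delta(tgt,yaw,s=None):
    s=s or read_state();R=Rot.from_euler("xyz",s["tool_rot"]).as_matrix()
    d=R.T@(np.array(tgt)-s["eef_pos"]);dy=(yaw-s["tool_rot"][2]+np.pi)%(2*np.pi)-np.pi
    print("pos",s["eef_pos"].round(1),"rot",s["tool_rot"].round(3),"t",round(s["clock"],2),"F",s["force"].round(1),"w",round(s["width"],1),"->tool d",d.round(1),"roll",round(-dy,3))
E
python3 - <<'E'
from m import *
s=read_state();p=get_image("wrist");ww=cloud(p,s);q=get_image("scene")
cv2.imwrite("pics/a2.png",np.hstack([p["image"][:,:400],q["image"][:,:400]]))
print("knob",circ(slab(ww,97,110,(543,-36),30)));print("plate",rect(slab(ww,64,76,(543,-36),80)))
print("sq",rect(slab(ww,17,23,(543,-36),45)))
delta([543.4,-37,73],1.604)
print(s["qpos"].round(2))
E
```

```text
knob (array([544. , -37.9,  12.2]), array([544.2, -36.7, 102.5]), 861)
plate (array([544.1, -37.9]), array([ 30.1, 124. ]), 2.0, array([544. , -31.3,  71. ]), 4422)
sq (array([546.8, -37.2]), array([60.1, 59.5]), 6.9, array([553. , -35. ,  20.8]), 1416)
pos [549.5 -21.  171.6] rot [-3.139 -0.016  1.64 ] t 4.45 F [0.9 1.  0.3] w 51.3 ->tool d [-17.1  -6.9  98.4] roll 0.036
[-0.24  0.59  0.37  1.86 -0.32  0.75  0.38]
```

View pics/a2.png

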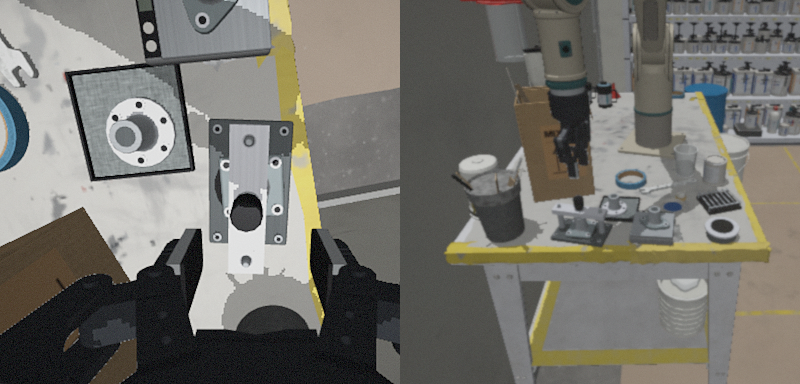

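Emit:
{"method": "send_rows", "body": {
  "rows": [
    [0.2, 0, 0, 0, 0.018],
    [0.2, 0, 0, 0, 0.018],
    [0.2, 0, 0, 0, 0]
  ]
}}

```text
clock: 4.7
eef_pos: [549.3, -16.4, 172.5]
tool_rot: [-3.138, -0.018, 1.606]
force: [0.3, 0.4, -0.8]
width: 50.9
```

```bash
python3 - <<'E'
from m import *
delta([543.6,-37.2,73],1.604)
E
```

```text
pos [549.3 -16.4 172.5] rot [-3.138 -0.018  1.606] t 4.7 F [ 0.3  0.4 -0.8] w 50.9 ->tool d [-22.4  -6.1  99.2] roll 0.002
```

Emit:
{"method": "send_rows", "body": {
  "rows": [
    [0.2, 0, 0, 0, 0],
    [0.2, 0, 0, 0, 0],
    [0.2, 0, 0, 0, 0]
  ]
}}

```text
clock: 4.95
eef_pos: [549.4, -13.3, 173.8]
tool_rot: [-3.14, -0.019, 1.61]
force: [-0.0, 0.3, 1.3]
width: 51.1
```

```bash
python3 - <<'E'
from m import *
delta([543.6,-37.2,73],1.604)
get_image("top")
delta([543.6,-37.2,73],1.604)
E
```

```text
pos [549.4 -13.3 173.8] rot [-3.14  -0.019  1.61 ] t 4.95 F [-0.   0.3  1.3] w 51.1 ->tool d [-25.5  -6.6 100.4] roll 0.006
pos [549.4 -13.3 173.8] rot [-3.14  -0.019  1.61 ] t 5.0 F [ 0.2 -0.  -0.1] w 51.3 ->tool d [-25.6  -6.6 100.3] roll 0.006
```

Emit:
{"method": "send_rows", "body": {
  "rows": [
    [0.2, -0.0042, -0.0008, 0.007, 0],
    [0.2, -0.0042, -0.0008, 0.007, 0],
    [0.2, -0.0042, -0.0008, 0.007, 0],
    [0.2, -0.0042, -0.0008, 0.007, 0],
    [0.2, -0.0042, -0.0008, 0.007, 0],
    [0.2, -0.0042, -0.0008, 0.007, 0],
    [0.2, -0.0042, -0.0008, 0.007, 0],
    [0.2, -0.0042, -0.0008, 0.007, 0]
  ]
}}

```text
clock: 5.67
eef_pos: [543.8, -49.6, 111.8]
tool_rot: [-3.141, -0.019, 1.61]
force: [0.0, -0.1, -1.0]
width: 51.2
```

```bash
python3 - <<'E'
from m import *
delta([543.6,-37.2,73],1.604)
s=read_state();p=get_image("wrist");ww=cloud(p,s)
delta([543.6,-37.2,73],1.604)
print("knob",circ(slab(ww,97,110,(543,-36),30)));print("plate",rect(slab(ww,64,76,(543,-36),80)))
print(s['qpos'].round(2))
E
```

```text
pos [543.8 -49.6 111.8] rot [-3.141 -0.019  1.61 ] t 5.67 F [ 0.  -0.1 -1. ] w 51.2 ->tool d [11.6  0.3 39.1] roll 0.006
pos [542.6 -50.8 110.6] rot [-3.138 -0.018  1.609] t 5.72 F [-0.5 -1.  -0.5] w 51.4 ->tool d [12.8  1.6 37.8] roll 0.005
knob (array([544.2, -37.9,  12.2]), array([544.2, -36.6, 102.5]), 1636)
plate (array([544.2, -38.1]), array([ 30.1, 124.7]), 2.0, array([543.9, -30.4,  70.9]), 7796)
[-0.15  0.67  0.31  1.92 -0.38  0.61  0.45]
```

Emit:
{"method": "send_rows", "body": {
  "rows": [
    [0.2, 0.004, 0.0005, 0, 0.001],
    [0.2, 0.004, 0.0005, 0, 0.001],
    [0.2, 0.003, 0.0005, 0, 0],
    [0.2, 0, 0, 0, 0]
  ]
}}

```text
clock: 6.05
eef_pos: [543.5, -39.1, 109.9]
tool_rot: [-3.137, -0.019, 1.605]
force: [-0.5, 0.7, -0.7]
width: 51.6
```

```bash
python3 - <<'E'
from m import *
delta([543.8,-37.4,73],1.604)
E
```

```text
pos [543.5 -39.1 109.9] rot [-3.137 -0.019  1.605] t 6.05 F [-0.5  0.7 -0.7] w 51.6 ->tool d [ 1.   0.5 36.9] roll 0.001
```

Emit:
{"method": "send_rows", "body": {
  "rows": [
    [0.2, 0.0003, 0.0001, 0.006, 0],
    [0.2, 0.0003, 0.0001, 0.006, 0],
    [0.2, 0.0003, 0.0001, 0.006, 0],
    [0.2, 0.0002, 0.0001, 0.006, 0],
    [0.2, 0, 0, 0.005, 0],
    [0.2, 0, 0, 0.003, 0]
  ]
}}

```text
clock: 6.55
eef_pos: [545.2, -35.3, 76.2]
tool_rot: [-3.141, -0.019, 1.608]
force: [-0.3, -0.9, -0.1]
width: 51.3
```

```bash
python3 - <<'E'
from m import *
get_image("top")
delta([543.8,-37.4,73],1.604)
E
```

```text
pos [544.8 -35.3  75.7] rot [-3.14  -0.019  1.608] t 6.6 F [ 0.  -0.5 -1.1] w 50.9 ->tool d [-2.1 -1.1  2.7] roll 0.004
```

Emit:
{"method": "send_rows", "body": {
  "rows": [
    [0.2, -0.0022, -0.001, 0.0018, 0.002],
    [0.2, 0, 0, 0, 0]
  ]
}}

```text
clock: 6.77
eef_pos: [543.5, -37.9, 73.1]
tool_rot: [-3.138, -0.019, 1.606]
force: [-0.5, 0.7, -0.2]
width: 51.4
```

```bash
python3 - <<'E'
from m import *
delta([543.8,-37.4,73],1.604)
E
```

```text
pos [543.5 -37.9  73.1] rot [-3.138 -0.019  1.606] t 6.77 F [-0.5  0.7 -0.2] w 51.4 ->tool d [0.5 0.3 0.1] roll 0.002
```

Emit:
{"method": "send_rows", "body": {
  "rows": [
    [-1, 0, 0, 0, 0],
    [-1, 0, 0, 0, 0],
    [-1, 0, 0, 0, 0],
    [-1, 0, 0, 0, 0],
    [-1, 0, 0, 0, 0],
    [-1, 0, 0, 0, 0]
  ]
}}

```text
clock: 7.27
eef_pos: [543.7, -38.5, 73.7]
tool_rot: [-3.139, -0.019, 1.605]
force: [-0.0, 0.5, -2.3]
width: 22.1
```

```bash
python3 - <<'E'
from m import *
delta([543.8,-37.4,103],1.604)
s=read_state();p=get_image("wrist");cv2.imwrite("pics/g1.png",p["image"])
E
```

```text
pos [543.7 -38.5  73.7] rot [-3.139 -0.019  1.605] t 7.27 F [-0.   0.5 -2.3] w 22.1 ->tool d [  1.6   0.1 -29.2] roll 0.001
```

View pics/g1.png

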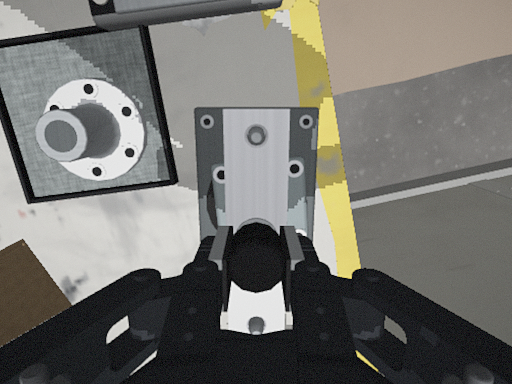

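Emit:
{"method": "send_rows", "body": {
  "rows": [
    [-1, 0.0001, 0, -0.004, 0],
    [-1, 0.0001, 0, -0.004, 0],
    [-1, 0.0001, 0, -0.004, 0],
    [-1, 0.0001, 0, -0.004, 0],
    [-1, 0.0001, 0, -0.004, 0],
    [-1, 0.0001, 0, -0.004, 0]
  ]
}}

```text
clock: 7.82
eef_pos: [543.3, -38.2, 99.5]
tool_rot: [-3.138, -0.019, 1.605]
force: [0.9, -0.7, -1.7]
width: 22.3
```

```bash
python3 - <<'E'
from m import *
delta([543.7,-38.5,123],1.604)
E
```

```text
pos [543.3 -38.2  99.5] rot [-3.138 -0.019  1.605] t 7.82 F [ 0.9 -0.7 -1.7] w 22.3 ->tool d [  0.1   0.3 -23.5] roll 0.001
```

Emit:
{"method": "send_rows", "body": {
  "rows": [
    [-1, 0, 0, -0.01, 0],
    [-1, 0, 0, -0.012, 0],
    [-1, 0, 0, -0.012, 0],
    [-1, 0.005, -0.003, -0.008, 0],
    [-1, 0.012, -0.008, -0.003, 0],
    [-1, 0.02, -0.013, 0, 0],
    [-1, 0.02, -0.013, 0, 0],
    [-1, 0.02, -0.013, 0, 0],
    [-1, 0.02, -0.013, 0, 0],
    [-1, 0.02, -0.013, 0, 0],
    [-1, 0.02, -0.013, 0, 0],
    [-1, 0.02, -0.013, 0, 0]
  ]
}}

```text
clock: 8.82
eef_pos: [435.3, 116.8, 158.0]
tool_rot: [3.134, -0.018, 1.595]
force: [-0.3, 0.8, -1.0]
width: 22.4
```

```bash
python3 - <<'E'
from m import *
delta([336,265.5,100],2.128)
E
```

```text
pos [435.3 116.8 158. ] rot [ 3.134 -0.018  1.595] t 8.82 F [-0.3  0.8 -1. ] w 22.4 ->tool d [150.  -96.2  59.9] roll -0.533
```

Emit:
{"method": "send_rows", "body": {
  "rows": [
    [-1, 0.02, -0.013, 0, 0],
    [-1, 0.02, -0.013, 0, 0],
    [-1, 0.02, -0.013, 0, 0],
    [-1, 0.02, -0.013, 0, 0],
    [-1, 0.018, -0.011, 0, 0],
    [-1, 0.013, -0.008, 0, 0],
    [-1, 0.008, -0.005, 0, 0],
    [-1, 0.003, -0.002, 0, 0],
    [-1, 0, 0, 0, -0.05],
    [-1, 0, 0, 0, -0.08],
    [-1, 0, 0, 0, -0.08],
    [-1, 0, 0, 0, -0.08]
  ]
}}

```text
clock: 9.82
eef_pos: [341.0, 250.0, 166.0]
tool_rot: [3.128, -0.023, 1.909]
force: [-0.2, -0.1, -0.5]
width: 22.0
```

```bash
python3 - <<'E'
from m import *
delta([336,265.5,100],2.128)
E
```

```text
pos [341. 250. 166.] rot [ 3.128 -0.023  1.909] t 9.82 F [-0.2 -0.1 -0.5] w 22.0 ->tool d [14.7 -0.5 66.3] roll -0.219
```

Emit:
{"method": "send_rows", "body": {
  "rows": [
    [-1, 0.001, 0, 0, -0.08],
    [-1, 0.002, 0, 0, -0.08],
    [-1, 0.002, 0, 0, -0.05],
    [-1, 0.002, 0, 0, 0],
    [-1, 0, 0, 0, 0],
    [-1, 0, 0, 0, 0]
  ]
}}

```text
clock: 10.32
eef_pos: [338.6, 254.2, 168.4]
tool_rot: [3.121, -0.02, 2.126]
force: [-0.0, -0.1, -1.4]
width: 22.1
```

```bash
sed -i 's/print("pos"/print("up",(R.T@[0,0,-1]).round(4)[:2],"pos"/' m.py; python3 - <<'E'
from m import *
print("at grip",(Rot.from_euler("xyz",[-3.138,-.019,1.605]).as_matrix().T@[0,0,-1]).round(4))
delta([336,265.5,100],2.128)
s=read_state();p=get_image("wrist");w=cloud(p,s);cv2.imwrite("pics/r1.png",p["image"])
delta([336,265.5,100],2.128)
print(rect(slab(w,15,29,(336,265),62)))
h=s["eef_pos"][2]-73.7+70
P=slab(w,h-8,h+8,s["eef_pos"][:2],75);print(h,rect(P))
A=np.c_[P[:,:2]-P[:,:2].mean(0),np.ones(len(P))];c=np.linalg.lstsq(A,P[:,2],rcond=None)[0];print("plate slope",c.round(4))
E
```

```text
at grip [-0.019   0.0036  0.9998]
up [-0.0199 -0.0208] pos [338.6 254.2 168.4] rot [ 3.121 -0.02   2.126] t 10.32 F [-0.  -0.1 -1.4] w 22.1 ->tool d [ 9.6  2.4 68.7] roll -0.002
up [-0.0199 -0.0208] pos [338.6 254.2 168.4] rot [ 3.121 -0.02   2.126] t 10.37 F [-0.   0.4 -1.6] w 22.3 ->tool d [ 9.6  2.4 68.6] roll -0.002
(array([336.2, 265.3]), array([82.6, 93.3]), 32.2, array([335.1, 268.1,  21.5]), 1281)
164.69278904266736 (array([337.2, 256.9]), array([ 30.1, 118.6]), 31.7, array([330. , 268.5, 165.8]), 9574)
plate slope [1.620000e-02 1.410000e-02 1.657547e+02]
```

View pics/r1.png

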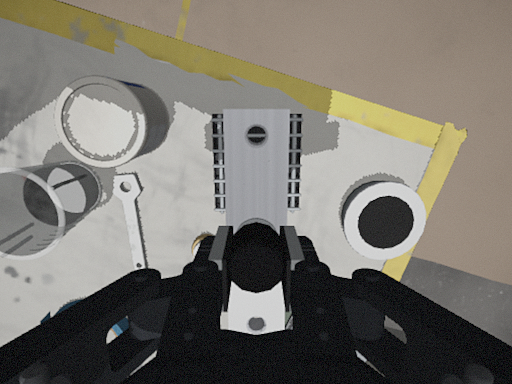

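```bash
python3 - <<'E'
from m import *
s=read_state();print(s["qpos"].round(3),s["qd"].round(3),s["tau"].round(1))
E
```

```text
[-0.892  0.423  0.267  2.211 -0.26   0.512  0.132] [ 0.     0.004 -0.001 -0.     0.001 -0.002  0.005] [ -0.  -36.8   2.4 -11.8  -0.1  -0.1   0. ]
```

Emit:
{"method": "send_rows", "body": {
  "rows": [
    [-1, 0.003, 0.001, 0.006, 0],
    [-1, 0.003, 0.001, 0.006, 0],
    [-1, 0.003, 0, 0.006, 0],
    [-1, 0, 0, 0.006, 0]
  ]
}}

```text
clock: 10.7
eef_pos: [336.3, 264.8, 143.5]
tool_rot: [3.118, -0.02, 2.124]
force: [-0.0, 0.3, -1.6]
width: 21.8
```

```bash
python3 - <<'E'
from m import *
delta([336,265.5,45],2.128)
s=read_state();print(s["qpos"].round(3),s["qd"].round(3))
E
```

```text
up [-0.02   -0.0235] pos [336.3 264.8 143.5] rot [ 3.118 -0.02   2.124] t 10.7 F [-0.   0.3 -1.6] w 21.8 ->tool d [-1.2 -2.2 98.5] roll -0.004
[-0.89   0.475  0.236  2.227 -0.293  0.442  0.137] [ 0.088  0.16  -0.11   0.068 -0.093 -0.231  0.084]
```

Emit:
{"method": "send_rows", "body": {
  "rows": [
    [-1, -0.0003, -0.0005, 0.008, 0],
    [-1, -0.0003, -0.0005, 0.008, 0],
    [-1, -0.0003, -0.0005, 0.008, 0],
    [-1, -0.0003, -0.0005, 0.008, 0],
    [-1, 0, 0, 0.008, 0],
    [-1, 0, 0, 0.008, 0]
  ]
}}

```text
clock: 11.2
eef_pos: [334.2, 264.5, 89.3]
tool_rot: [3.122, -0.019, 2.125]
force: [-0.4, -0.4, -1.2]
width: 22.3
```

```bash
python3 - <<'E'
from m import *
delta([336,265.5,45],2.128)
s=read_state();print(s["qpos"].round(3),s["qd"].round(3))
E
```

```text
up [-0.019 -0.02 ] pos [334.2 264.5  89.3] rot [ 3.122 -0.019  2.125] t 11.2 F [-0.4 -0.4 -1.2] w 22.3 ->tool d [-0.9  1.2 44.3] roll -0.003
[-0.827  0.585  0.15   2.269 -0.353  0.287  0.189] [ 0.119  0.234 -0.17   0.061 -0.122 -0.303  0.108]
```

Emit:
{"method": "send_rows", "body": {
  "rows": [
    [-1, -0.0003, 0.0005, 0.005, 0],
    [-1, -0.0003, 0.0005, 0.005, 0],
    [-1, -0.0003, 0.0005, 0.005, 0]
  ]
}}

```text
clock: 11.45
eef_pos: [335.4, 264.5, 71.4]
tool_rot: [3.124, -0.019, 2.125]
force: [-1.0, -1.0, -2.4]
width: 22.1
```

```bash
python3 - <<'E'
from m import *
delta([336,265.5,45],2.128)
s=read_state();print(s["qpos"].round(3),s["qd"].round(3))
E
```

```text
up [-0.0186 -0.0172] pos [335.4 264.5  71.4] rot [ 3.124 -0.019  2.125] t 11.45 F [-1.  -1.  -2.4] w 22.1 ->tool d [ 0.   0.6 26.4] roll -0.003
[-0.811  0.626  0.131  2.273 -0.39   0.245  0.227] [ 0.037  0.16  -0.037  0.014 -0.229 -0.162  0.235]
```

Emit:
{"method": "send_rows", "body": {
  "rows": [
    [-1, 0, 0.0002, 0.004, 0],
    [-1, 0, 0.0002, 0.004, 0]
  ]
}}

```text
clock: 11.62
eef_pos: [336.3, 264.9, 62.3]
tool_rot: [3.124, -0.019, 2.125]
force: [-0.6, 0.4, -1.7]
width: 22.3
```

```bash
python3 - <<'E'
from m import *
delta([336,265.5,45],2.128)
s=read_state();print(s["qpos"].round(3),s["qd"].round(3))
E
```

```text
up [-0.0188 -0.0173] pos [336.3 264.9  62.3] rot [ 3.124 -0.019  2.125] t 11.62 F [-0.6  0.4 -1.7] w 22.3 ->tool d [ 0.4 -0.2 17.3] roll -0.003
[-0.839  0.651  0.173  2.276 -0.544  0.235  0.383] [-0.293  0.166  0.438  0.02  -1.376 -0.005  1.399]
```

Emit:
{"method": "send_rows", "body": {
  "rows": [
    [-1, 0, 0, 0.0025, 0],
    [-1, 0, 0, 0.0025, 0],
    [-1, 0, 0, 0.0025, 0]
  ]
}}

```text
clock: 11.87
eef_pos: [337.2, 265.1, 53.5]
tool_rot: [3.123, -0.018, 2.124]
force: [-0.2, -0.1, -1.6]
width: 22.1
```

```bash
python3 - <<'E'
from m import *
delta([336,265.5,45],2.128)
s=read_state();print(s["qpos"].round(3),s["qd"].round(3))
E
```

```text
up [-0.0178 -0.0182] pos [337.2 265.1  53.5] rot [ 3.123 -0.018  2.124] t 11.87 F [-0.2 -0.1 -1.6] w 22.1 ->tool d [ 0.8 -1.   8.5] roll -0.004
[-0.875  0.677  0.226  2.28  -0.73   0.235  0.57 ] [-0.117  0.102  0.169  0.012 -0.649 -0.001  0.651]
```

Emit:
{"method": "send_rows", "body": {
  "rows": [
    [-1, 0.0002, -0.0002, 0.0025, 0],
    [-1, 0.0002, -0.0002, 0.0025, 0],
    [-1, 0.0002, -0.0002, 0.0025, 0],
    [-1, 0, 0, 0.002, 0]
  ]
}}

```text
clock: 12.2
eef_pos: [337.7, 265.9, 42.7]
tool_rot: [3.121, -0.016, 2.125]
force: [-0.6, 0.5, -1.2]
width: 22.4
```

```bash
python3 - <<'E'
from m import *
delta([336,265.5,38],2.128)
s=read_state();print(s["qpos"].round(3),s["qd"].round(3))
E
```

```text
up [-0.0161 -0.0202] pos [337.7 265.9  42.7] rot [ 3.121 -0.016  2.125] t 12.2 F [-0.6  0.5 -1.2] w 22.4 ->tool d [ 0.4 -1.7  4.6] roll -0.003
[-0.904  0.708  0.268  2.284 -0.917  0.235  0.755] [-0.055  0.077  0.08   0.005 -0.409  0.001  0.408]
```

Emit:
{"method": "send_rows", "body": {
  "rows": [
    [-1, 0.0002, -0.0005, 0.0015, 0],
    [-1, 0.0002, -0.0005, 0.0015, 0]
  ]
}}

```text
clock: 12.37
eef_pos: [337.3, 266.0, 39.0]
tool_rot: [3.12, -0.015, 2.125]
force: [-0.1, 0.8, -2.0]
width: 21.6
```

```bash
python3 - <<'E'
from m import *
delta([336,265.5,38],2.128)
s=read_state();print(s["qpos"].round(3),s["qd"].round(3))
p=get_image("scene");cv2.imwrite("pics/s3.png",cv2.resize(p["image"][170:240,270:370],None,fx=6,fy=6,interpolation=cv2.INTER_CUBIC))
E
```

```text
up [-0.0151 -0.0212] pos [337.3 266.   39. ] rot [ 3.12  -0.015  2.125] t 12.37 F [-0.1  0.8 -2. ] w 21.6 ->tool d [ 0.2 -1.4  1. ] roll -0.003
[-0.914  0.719  0.28   2.287 -0.981  0.235  0.817] [-0.054  0.063  0.071  0.015 -0.377 -0.001  0.37 ]
```

View pics/s3.png

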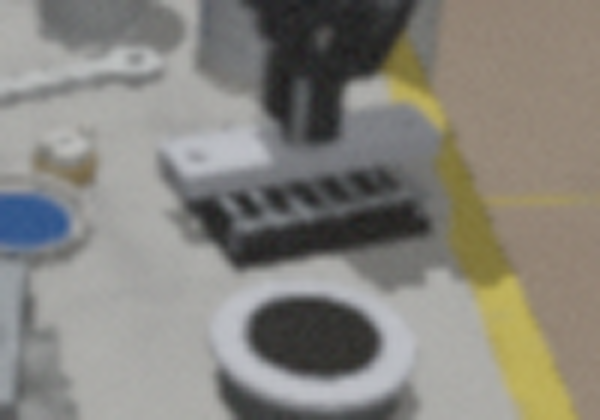

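Emit:
{"method": "send_rows", "body": {
  "rows": [
    [-1, 0, -0.0003, 0.001, 0],
    [-1, 0, 0, 0.0005, 0]
  ]
}}

```text
clock: 12.58
eef_pos: [337.3, 266.0, 37.4]
tool_rot: [3.12, -0.015, 2.125]
force: [-2.7, -1.6, 14.8]
width: 22.3
```

```bash
python3 - <<'E'
from m import *
delta([336,265.5,37],2.128)
s=read_state();print(s["qpos"].round(3),s["qd"].round(3))
E
```

```text
up [-0.015  -0.0217] pos [337.3 266.   37.4] rot [ 3.12  -0.015  2.125] t 12.58 F [-2.7 -1.6 14.8] w 22.3 ->tool d [ 0.3 -1.4  0.4] roll -0.003
[-0.918  0.723  0.286  2.288 -1.012  0.236  0.848] [-0.012  0.005  0.026  0.005 -0.093  0.013  0.093]
```

Emit:
{"method": "send_rows", "body": {
  "rows": [
    [-0.3, 0, 0, 0, 0],
    [-0.1, 0, 0, 0, 0],
    [0.2, 0, 0, 0, 0],
    [0.2, 0, 0, 0, 0],
    [0.2, 0, 0, -0.002, 0]
  ]
}}

```text
clock: 13.0
eef_pos: [338.1, 266.2, 39.7]
tool_rot: [3.118, -0.015, 2.125]
force: [1.0, 0.1, 0.7]
width: 51.1
```

```bash
python3 - <<'E'
from m import *
delta([336,265.5,80],2.128)
s=read_state();print(s["qpos"].round(3))
E
```

```text
up [-0.0149 -0.0234] pos [338.1 266.2  39.7] rot [ 3.118 -0.015  2.125] t 13.0 F [1.  0.1 0.7] w 51.1 ->tool d [  1.1  -1.2 -40.4] roll -0.003
[-0.924  0.72   0.296  2.287 -1.008  0.243  0.845]
```

Emit:
{"method": "send_rows", "body": {
  "rows": [
    [0.2, 0, 0.0001, -0.005, 0],
    [0.2, 0, 0.0001, -0.007, 0],
    [0.2, 0, 0.0001, -0.007, 0],
    [0.2, 0, 0.0001, -0.007, 0],
    [0.2, 0, 0, -0.007, 0],
    [0.2, 0, 0, -0.008, 0],
    [0.2, 0, 0, -0.01, 0],
    [0.2, 0, 0, -0.012, 0],
    [0.2, 0, 0, -0.015, 0],
    [0.2, 0, 0, -0.012, 0]
  ]
}}

```text
clock: 13.83
eef_pos: [335.6, 262.5, 135.2]
tool_rot: [3.123, -0.015, 2.123]
force: [-0.1, 0.6, 1.2]
width: 51.2
```

```bash
python3 - <<'E'
from m import *
s=read_state();p=get_image("wrist");w=cloud(p,s);cv2.imwrite("pics/r2.png",p["image"])
delta([503.5,129.5,130],1.571)
print(s["qpos"].round(3))
P=slab(w,29,38,(336,265),80);print(rect(P))
A=np.c_[P[:,:2]-P[:,:2].mean(0),np.ones(len(P))];c=np.linalg.lstsq(A,P[:,2],rcond=None)[0];print("plate slope",c.round(4))
E
```

```text
up [-0.0156 -0.0209] pos [336.4 263.  136.6] rot [ 3.121 -0.016  2.123] t 13.88 F [0.2 0.6 1.3] w 51.7 ->tool d [-201.4   72.2    5. ] roll 0.552
[-1.168  0.567  0.653  2.241 -0.734  0.532  0.611]
(array([337.5, 266.3]), array([ 30., 124.]), 31.8, array([334.4, 271.1,  34.9]), 4599)
plate slope [-1.90000e-03 -1.20000e-03  3.48808e+01]
```

View pics/r2.png

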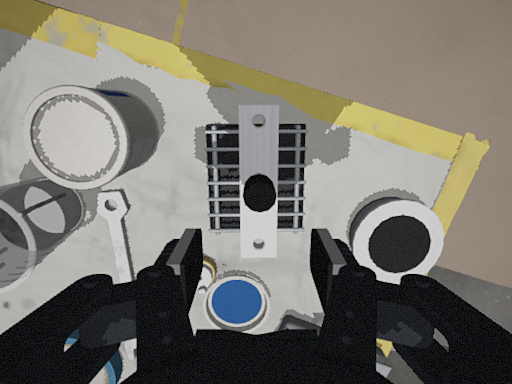

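Emit:
{"method": "send_rows", "body": {
  "rows": [
    [0.2, 0, 0, 0, -0.06],
    [0.2, 0, 0, 0, -0.12],
    [0.2, 0, 0, 0, -0.12],
    [0.2, 0, 0, 0, -0.12],
    [0.2, 0, 0, 0, -0.12],
    [0.2, 0, 0, 0, -0.12],
    [0.2, 0, 0, 0, -0.12],
    [0.2, 0, 0, 0, -0.12]
  ]
}}

```text
clock: 14.55
eef_pos: [335.4, 263.3, 139.3]
tool_rot: [3.116, 0.01, 3.058]
force: [-1.0, -0.1, 0.9]
width: 51.1
```

```bash
python3 - <<'E'
from m import *
delta([503.5,129.5,130],-1.571)
s=read_state()
print(s["qpos"].round(3))
E
```

```text
up [ 0.0103 -0.026 ] pos [335.4 263.3 139.3] rot [3.116 0.01  3.058] t 14.55 F [-1.  -0.1  0.9] w 51.1 ->tool d [-178.6 -119.5    8. ] roll -1.654
[-1.001  0.501  0.392  2.237 -0.463  0.453  1.251]
```

Emit:
{"method": "send_rows", "body": {
  "rows": [
    [0.2, 0, 0, 0, -0.12],
    [0.2, 0, 0, 0, -0.12],
    [0.2, 0, 0, 0, -0.12],
    [0.2, 0, 0, 0, -0.12],
    [0.2, 0, 0, 0, -0.12],
    [0.2, 0, 0, 0, -0.12],
    [0.2, 0, 0, 0, -0.12],
    [0.2, 0, 0, 0, -0.12]
  ]
}}

```text
clock: 15.22
eef_pos: [334.1, 261.4, 140.2]
tool_rot: [3.137, 0.025, -2.225]
force: [-0.6, 0.5, 0.6]
width: 51.0
```

```bash
python3 - <<'E'
from m import *
delta([503.5,129.5,130],-1.571)
s=read_state()
print(s["qpos"].round(3))
E
```

```text
up [ 0.0255 -0.0043] pos [334.1 261.4 140.2] rot [ 3.137  0.025 -2.225] t 15.22 F [-0.6  0.5  0.6] w 51.0 ->tool d [   1.9 -214.7    9.2] roll -0.654
[-0.803  0.47   0.111  2.235 -0.147  0.419  1.916]
```

Emit:
{"method": "send_rows", "body": {
  "rows": [
    [0.2, 0, 0, 0, -0.11],
    [0.2, 0, 0, 0, -0.11],
    [0.2, 0, 0, 0, -0.11],
    [0.2, 0, 0, 0, -0.11],
    [0.2, 0, 0, 0, -0.11],
    [0.2, 0, 0, 0, -0.1],
    [0.2, 0, 0, 0, 0]
  ]
}}

```text
clock: 15.8
eef_pos: [333.4, 259.1, 140.7]
tool_rot: [-3.129, 0.019, -1.539]
force: [-0.1, -0.1, 0.3]
width: 50.9
```

```bash
python3 - <<'E'
from m import *
delta([503.5,129.5,130],-1.571)
s=read_state()
print(s["qpos"].round(3))
E
```

```text
up [0.0193 0.0125] pos [333.4 259.1 140.7] rot [-3.129  0.019 -1.539] t 15.8 F [-0.1 -0.1  0.3] w 50.9 ->tool d [ 135.2 -165.8   10.2] roll 0.032
[-0.662  0.465 -0.082  2.234  0.073  0.423  2.372]
```

Emit:
{"method": "send_rows", "body": {
  "rows": [
    [0.2, 0.008, -0.01, 0, 0.004],
    [0.2, 0.015, -0.018, 0, 0.004],
    [0.2, 0.017, -0.021, 0, 0.004],
    [0.2, 0.017, -0.021, 0, 0.004],
    [0.2, 0.017, -0.021, 0, 0],
    [0.2, 0.017, -0.021, 0, 0],
    [0.2, 0.016, -0.02, 0, 0],
    [0.2, 0.012, -0.015, 0, 0],
    [0.2, 0.006, -0.008, 0, 0],
    [0.2, 0, 0, 0, 0]
  ]
}}

```text
clock: 16.63
eef_pos: [494.7, 128.9, 139.6]
tool_rot: [-3.132, 0.016, -1.581]
force: [-1.0, -0.3, -0.3]
width: 51.3
```

```bash
python3 - <<'E'
from m import *
s=read_state();p=get_image("wrist");w=cloud(p,s);cv2.imwrite("pics/l1.png",p["image"])
print("long hub",circ(slab(w,67,80,(503,129),30)))
for z0,z1 in ((28.5,32),): print("pan",z0,rect(slab(w,z0,z1,(503,126),75)))
print("flange",rect(slab(w,35,42,(503,129),50)))
delta([503.5,129.5,130],-1.571)
print(s["qpos"].round(3))
E
```

```text
long hub (array([504.5, 129.5,  14.2]), array([504.7, 128.4,  72.7]), 1244)
pan 28.5 (array([503.7, 125.7]), array([92.2, 96. ]), 8.8, array([502.8, 119.9,  30.8]), 8495)
flange (array([504.9, 129.4]), array([50. , 67.1]), 22.7, array([503.8, 122.6,  39. ]), 2306)
up [0.0164 0.0086] pos [493.6 129.7 139.5] rot [-3.133  0.016 -1.579] t 16.68 F [-0.3 -0.7  0. ] w 51.2 ->tool d [ 0.3 -9.8  9.6] roll -0.008
[-0.221  0.562 -0.118  2.002  0.094  0.568  2.733]
```

View pics/l1.png

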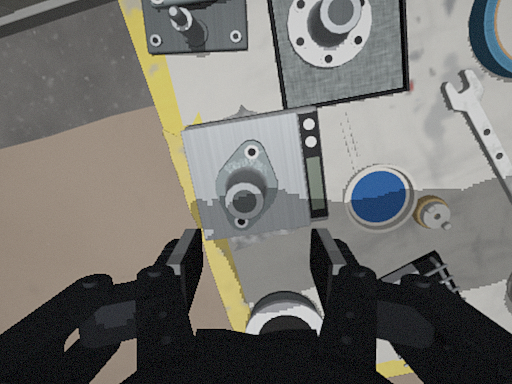

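Emit:
{"method": "send_rows", "body": {
  "rows": [
    [0.2, 0, -0.004, 0.006, 0],
    [0.2, 0, -0.004, 0.008, 0],
    [0.2, 0, -0.002, 0.009, 0],
    [0.2, 0, -0.001, 0.009, 0],
    [0.2, 0, 0, 0.009, 0],
    [0.2, 0, 0, 0.007, 0],
    [0.2, 0, 0, 0.003, 0]
  ]
}}

```text
clock: 17.27
eef_pos: [500.3, 136.6, 83.0]
tool_rot: [-3.138, 0.018, -1.572]
force: [-0.7, -0.3, 0.4]
width: 51.1
```

```bash
python3 - <<'E'
from m import *
get_image("top")
delta([504.2,129.3,43],-1.571)
print(read_state()["qpos"].round(3))
E
```

```text
up [0.0178 0.0026] pos [499.9 136.6  82.7] rot [-3.139  0.018 -1.572] t 17.32 F [-0.2 -0.3  1.1] w 51.3 ->tool d [ 8.  -4.2 39.6] roll -0.001
[-0.24   0.668 -0.104  2.014  0.11   0.456  2.72 ]
```

Emit:
{"method": "send_rows", "body": {
  "rows": [
    [0.2, 0.0035, -0.002, 0, 0],
    [0.2, 0.0035, -0.002, 0, 0],
    [0.2, 0, 0, 0.002, 0]
  ]
}}

```text
clock: 17.57
eef_pos: [504.0, 129.2, 80.3]
tool_rot: [-3.139, 0.018, -1.571]
force: [0.6, -0.4, -0.2]
width: 51.3
```

```bash
python3 - <<'E'
from m import *
delta([504.2,129.3,43],-1.571)
E
```

```text
up [0.0175 0.0023] pos [504.  129.2  80.3] rot [-3.139  0.018 -1.571] t 17.57 F [ 0.6 -0.4 -0.2] w 51.3 ->tool d [ 0.6 -0.1 37.2] roll 0.0
```

Emit:
{"method": "send_rows", "body": {
  "rows": [
    [0.2, 0.0004, -0.0001, 0.006, 0],
    [0.2, 0.0004, -0.0001, 0.007, 0],
    [0.2, 0.0004, 0, 0.007, 0],
    [0.2, 0.0004, 0, 0.006, 0],
    [0.2, 0.0003, 0, 0.005, 0],
    [0.2, 0.0002, 0, 0.002, 0]
  ]
}}

```text
clock: 18.07
eef_pos: [505.6, 126.8, 44.8]
tool_rot: [-3.137, 0.018, -1.573]
force: [-0.2, 0.1, -0.0]
width: 51.4
```

```bash
python3 - <<'E'
from m import *
delta([504.2,129.3,43],-1.571)
E
```

```text
up [0.0181 0.0048] pos [505.6 126.8  44.8] rot [-3.137  0.018 -1.573] t 18.07 F [-0.2  0.1 -0. ] w 51.4 ->tool d [-2.4  1.4  1.9] roll -0.002
```

Emit:
{"method": "send_rows", "body": {
  "rows": [
    [0.2, -0.0024, 0.0014, 0.0015, 0],
    [0.2, 0, 0, 0, 0],
    [-1, 0, 0, 0, 0],
    [-1, 0, 0, 0, 0],
    [-1, 0, 0, 0, 0],
    [-1, 0, 0, 0, 0],
    [-1, 0, 0, 0, 0]
  ]
}}

```text
clock: 18.65
eef_pos: [503.5, 129.9, 42.6]
tool_rot: [-3.138, 0.018, -1.572]
force: [-0.4, -0.5, -2.3]
width: 26.8
```

```bash
python3 - <<'E'
from m import *
delta([504.2,129.3,43],-1.571)
s=read_state();p=get_image("wrist");cv2.imwrite("pics/l2.png",p["image"])
E
```

```text
up [0.018  0.0038] pos [503.5 129.9  42.6] rot [-3.138  0.018 -1.572] t 18.65 F [-0.4 -0.5 -2.3] w 26.8 ->tool d [ 0.6 -0.7 -0.4] roll -0.001
```

View pics/l2.png

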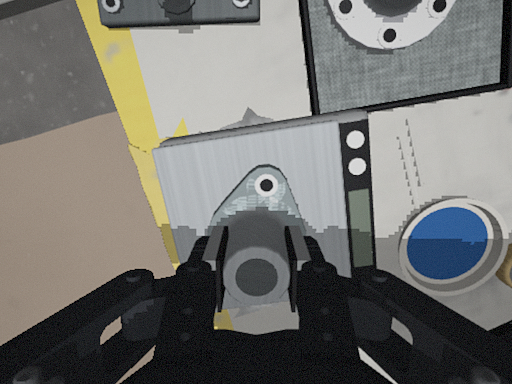

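Emit:
{"method": "send_rows", "body": {
  "rows": [
    [-1, 0, 0, -0.005, 0],
    [-1, 0, 0, -0.008, 0],
    [-1, 0, 0, -0.01, 0],
    [-1, 0, 0, -0.01, 0],
    [-1, -0.008, 0.002, -0.008, 0],
    [-1, -0.016, 0.004, -0.004, 0],
    [-1, -0.02, 0.0045, 0, 0],
    [-1, -0.022, 0.005, 0, 0],
    [-1, -0.022, 0.005, 0, 0],
    [-1, -0.022, 0.005, 0, 0],
    [-1, -0.018, 0.004, 0, 0],
    [-1, -0.01, 0.002, 0, 0]
  ]
}}

```text
clock: 19.7
eef_pos: [472.7, 273.6, 102.6]
tool_rot: [-3.131, 0.022, -1.58]
force: [-0.3, 0.3, -1.6]
width: 26.4
```

```bash
python3 - <<'E'
from m import *
delta([469,284.2,41],-1.571)
s=read_state();p=get_image("wrist");w=cloud(p,s);cv2.imwrite("pics/l3.png",p["image"])
delta([469,284.2,41],-1.571)
print(s["qpos"].round(2))
print(circ(slab(w,20,34,(469,284),48)))
E
```

```text
up [0.0223 0.011 ] pos [472.7 273.6 102.6] rot [-3.131  0.022 -1.58 ] t 19.7 F [-0.3  0.3 -1.6] w 26.4 ->tool d [-9.2  4.5 61.8] roll -0.009
up [0.0245 0.0114] pos [472.4 276.  102.8] rot [-3.13   0.024 -1.577] t 19.75 F [-0.5  2.8 -1.7] w 27.1 ->tool d [-6.6  4.2 61.9] roll -0.006
[-0.52  0.66 -0.07  1.94  0.06  0.53  2.5 ]
(array([470.1, 284. ,  39.8]), array([465.4, 266.2,  26.8]), 2662)
```

View pics/l3.png

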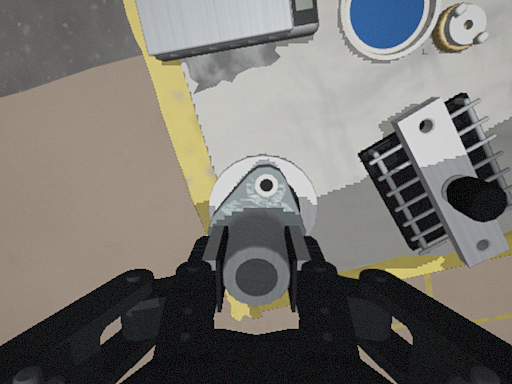

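Emit:
{"method": "send_rows", "body": {
  "rows": [
    [-1, -0.003, 0.002, 0.004, 0],
    [-1, -0.002, 0.001, 0.007, 0],
    [-1, -0.001, 0, 0.008, 0],
    [-1, 0, 0, 0.008, 0],
    [-1, 0, 0, 0.008, 0],
    [-1, 0, 0, 0.006, 0],
    [-1, 0, 0, 0.003, 0]
  ]
}}

```text
clock: 20.33
eef_pos: [470.6, 279.2, 55.4]
tool_rot: [-3.13, 0.021, -1.582]
force: [-0.0, -0.3, -1.7]
width: 26.8
```

```bash
python3 - <<'E'
from m import *
delta([469.3,284.2,41],-1.571)
E
```

```text
up [0.0212 0.0117] pos [470.6 279.2  55.4] rot [-3.13   0.021 -1.582] t 20.33 F [-0.  -0.3 -1.7] w 26.8 ->tool d [-4.7  1.6 14.4] roll -0.011
```

Emit:
{"method": "send_rows", "body": {
  "rows": [
    [-1, -0.0024, 0.0008, 0.003, 0],
    [-1, -0.002, 0.0006, 0.004, 0],
    [-1, -0.0006, 0, 0.003, 0],
    [-1, 0, 0, 0.002, 0]
  ]
}}

```text
clock: 20.67
eef_pos: [469.5, 283.2, 40.9]
tool_rot: [-3.132, 0.02, -1.584]
force: [0.1, 0.4, -3.5]
width: 26.9
```

```bash
python3 - <<'E'
from m import *
delta([469.3,284.2,41],-1.571)
E
```

```text
up [0.0195 0.0101] pos [469.5 283.2  40.9] rot [-3.132  0.02  -1.584] t 20.67 F [ 0.1  0.4 -3.5] w 26.9 ->tool d [-1.   0.2 -0.1] roll -0.013
```

Emit:
{"method": "send_rows", "body": {
  "rows": [
    [-1, -0.0008, 0, 0.001, 0],
    [-1, 0, 0, 0.0007, 0]
  ]
}}

```text
clock: 20.83
eef_pos: [469.5, 283.3, 40.5]
tool_rot: [-3.132, 0.018, -1.585]
force: [-2.7, -0.6, 7.8]
width: 26.7
```

Contact. Release, rise.

Emit:
{"method": "send_rows", "body": {
  "rows": [
    [-0.2, 0, 0, 0, 0],
    [0.2, 0, 0, 0, 0],
    [0.2, 0, 0, 0, 0],
    [0.2, 0, 0, 0, 0],
    [0.2, 0, 0, -0.004, 0],
    [0.2, 0, 0, -0.008, 0],
    [0.2, 0, 0, -0.01, 0],
    [0.2, 0, 0, -0.012, 0],
    [0.2, 0, 0, -0.015, 0],
    [0.2, 0, 0, -0.018, 0],
    [0.2, 0, 0, -0.01, 0]
  ]
}}

```text
clock: 21.75
eef_pos: [468.7, 282.3, 123.9]
tool_rot: [-3.131, 0.019, -1.584]
force: [-0.3, -0.2, 0.3]
width: 51.1
```

```bash
python3 - <<'E'
from m import *
s=read_state();p=get_image("wrist");w=cloud(p,s);cv2.imwrite("pics/l4.png",p["image"])
print(circ(slab(w,65,75,(469,284),30)),circ(slab(w,20,34,(469,284),48)))
delta([544,-37.4,150],-1.538)
print(s["qpos"].round(2))
E
```

```text
(array([470.6, 283. ,  14.1]), array([470.5, 281.9,  70.7]), 1397) (array([470. , 284.1,  39.9]), array([469.1, 280. ,  26.9]), 3435)
up [0.0203 0.0131] pos [469.6 282.9 125.4] rot [-3.129  0.02  -1.584] t 21.8 F [ 0.4 -0.1  2. ] w 51.1 ->tool d [318.7 -79.  -30. ] roll -0.046
[-0.54  0.62 -0.07  1.92  0.06  0.58  2.48]
```

View pics/l4.png

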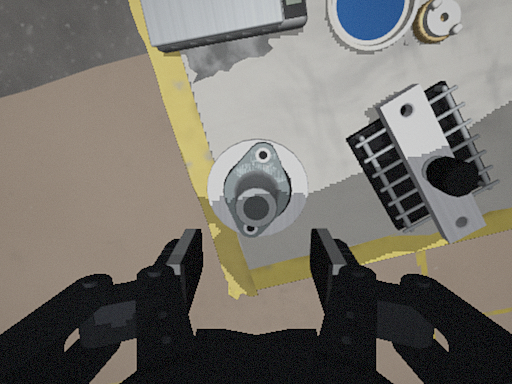

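Emit:
{"method": "send_rows", "body": {
  "rows": [
    [0.2, 0.01, -0.003, -0.002, 0],
    [0.2, 0.02, -0.005, -0.002, 0],
    [0.2, 0.027, -0.007, -0.002, 0],
    [0.2, 0.03, -0.008, -0.002, 0],
    [0.2, 0.03, -0.008, -0.002, 0],
    [0.2, 0.03, -0.008, -0.002, 0],
    [0.2, 0.03, -0.008, -0.002, 0],
    [0.2, 0.03, -0.008, -0.002, 0],
    [0.2, 0.025, -0.007, 0, 0],
    [0.2, 0.02, -0.005, 0, 0]
  ]
}}

```text
clock: 22.63
eef_pos: [534.5, 19.1, 138.5]
tool_rot: [-3.128, 0.022, -1.573]
force: [0.5, 0.4, -1.4]
width: 51.0
```

```bash
python3 - <<'E'
from m import *
delta([544,-37.4,150],-1.538)
print(read_state()["qpos"].round(2))
E
```

```text
up [0.0222 0.0139] pos [534.5  19.1 138.5] rot [-3.128  0.022 -1.573] t 22.63 F [ 0.5  0.4 -1.4] w 51.0 ->tool d [ 56.2  -9.8 -12.6] roll -0.035
[ 0.06  0.59 -0.19  1.94  0.15  0.61  2.91]
```

Emit:
{"method": "send_rows", "body": {
  "rows": [
    [0.2, 0.014, -0.002, 0, 0],
    [0.2, 0.012, -0.002, 0, 0],
    [0.2, 0.008, -0.001, 0, 0],
    [0.2, 0.004, 0, 0, 0]
  ]
}}

```text
clock: 22.97
eef_pos: [538.0, -32.8, 136.4]
tool_rot: [-3.131, 0.017, -1.586]
force: [1.3, -0.3, -0.1]
width: 51.3
```

```bash
python3 - <<'E'
from m import *
s=read_state();p=get_image("wrist");w=cloud(p,s);cv2.imwrite("pics/q1.png",p["image"])
delta([544,-37.4,150],-1.538)
print(read_state()["qpos"].round(3),s["qd"].round(2))
c=(544,-37)
print("hub",circ(slab(w,48,60,c,25)));print("sq",rect(slab(w,17,25,c,48)))
print("dowels",circ(slab(w,70,82,(544,12.5),15)),circ(slab(w,70,82,(544,-87.5),15)))
print("base",rect(slab(w,7,15,c,85)))
E
```

```text
up [0.0162 0.0104] pos [537.7 -33.7 136.3] rot [-3.131  0.016 -1.587] t 23.02 F [-0.7 -1.5 -0.1] w 51.0 ->tool d [  3.3  -6.5 -13.7] roll -0.049
[ 0.197  0.608 -0.264  1.925  0.23   0.626  2.918] [ 0.19  0.02 -0.1   0.    0.1   0.02  0.01]
hub (array([547.7, -36.9,  14.1]), array([547.4, -37.9,  54.7]), 1128)
sq (array([546.8, -28.5]), array([60.1, 77. ]), 6.7, array([547. , -40.8,  20.9]), 3577)
dowels (array([543. ,  12.2,   4. ]), array([542.9,  10.9,  75.7]), 127) (array([546.3, -87.4,   4. ]), array([546.2, -87.6,  77.3]), 129)
base (array([522.2, -38.4]), array([125.3, 125.8]), 2.1, array([533.8, -41. ,  10.9]), 8428)
```

View pics/q1.png

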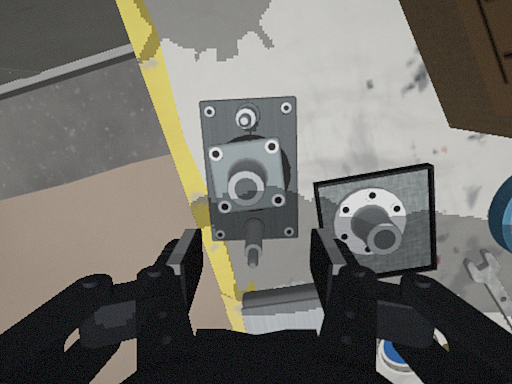

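Emit:
{"method": "send_rows", "body": {
  "rows": [
    [0.2, 0.002, -0.004, 0.004, 0],
    [0.2, 0.001, -0.003, 0.008, 0],
    [0.2, 0, -0.003, 0.01, 0],
    [0.2, 0, -0.001, 0.01, 0],
    [0.2, 0, 0, 0.01, 0],
    [0.2, 0, 0, 0.008, 0],
    [0.2, 0, 0, 0.004, 0]
  ]
}}

```text
clock: 23.6
eef_pos: [549.7, -33.1, 76.4]
tool_rot: [-3.132, 0.018, -1.583]
force: [0.4, 0.2, 0.3]
width: 51.2
```

```bash
python3 - <<'E'
from m import *
get_image("top")
delta([547.7,-36.9,25],-1.58)
print(read_state()["qpos"].round(3))
E
```

```text
up [0.0178 0.0083] pos [549.1 -33.   75.9] rot [-3.133  0.018 -1.583] t 23.65 F [-0.2  0.4 -1.2] w 51.0 ->tool d [ 4.9  1.8 50.8] roll -0.003
[ 0.17   0.716 -0.229  1.929  0.27   0.517  2.891]
```

Emit:
{"method": "send_rows", "body": {
  "rows": [
    [0.2, 0.003, 0.001, 0.002, 0],
    [0.2, 0.002, 0.001, 0.005, 0],
    [0.2, 0.0003, 0, 0.008, 0],
    [0.2, 0.0003, 0, 0.008, 0],
    [0.2, 0, 0, 0.007, 0],
    [0.2, 0, 0, 0.004, 0]
  ]
}}

```text
clock: 24.15
eef_pos: [547.7, -38.2, 39.4]
tool_rot: [-3.131, 0.018, -1.582]
force: [-0.4, -0.0, -0.4]
width: 51.4
```

```bash
python3 - <<'E'
from m import *
delta([547.7,-36.9,25],-1.58)
print(read_state()["qpos"].round(3))
E
```

```text
up [0.0177 0.0102] pos [547.7 -38.2  39.4] rot [-3.131  0.018 -1.582] t 24.15 F [-0.4 -0.  -0.4] w 51.4 ->tool d [-1.1  0.2 14.4] roll -0.002
[ 0.162  0.775 -0.202  1.947  0.296  0.436  2.878]
```

Emit:
{"method": "send_rows", "body": {
  "rows": [
    [0.2, -0.0005, 0, 0.005, 0],
    [0.2, -0.0005, 0, 0.004, 0],
    [0.2, 0, 0, 0.003, 0],
    [0.2, 0, 0, 0.001, 0],
    [0.2, 0, 0, 0, 0]
  ]
}}

```text
clock: 24.57
eef_pos: [547.4, -36.7, 23.6]
tool_rot: [-3.133, 0.018, -1.582]
force: [-0.7, 0.2, 0.1]
width: 51.3
```

```bash
python3 - <<'E'
from m import *
delta([547.7,-36.9,25],-1.58)
E
```

```text
up [0.0179 0.0084] pos [547.4 -36.7  23.6] rot [-3.133  0.018 -1.582] t 24.57 F [-0.7  0.2  0.1] w 51.3 ->tool d [ 0.2 -0.4 -1.4] roll -0.002
```

Emit:
{"method": "send_rows", "body": {
  "rows": [
    [0.2, 0, 0, -0.001, 0],
    [-1, 0, 0, 0, 0],
    [-1, 0, 0, 0, 0],
    [-1, 0, 0, 0, 0],
    [-1, 0, 0, 0, 0],
    [-1, 0, 0, 0, 0],
    [-1, 0, 0, -0.004, 0],
    [-1, 0, 0, -0.006, 0],
    [-1, 0, 0, -0.006, 0]
  ]
}}

```text
clock: 25.32
eef_pos: [546.1, -37.0, 41.3]
tool_rot: [-3.135, 0.018, -1.582]
force: [-0.1, -0.1, -2.4]
width: 26.7
```

```bash
python3 - <<'E'
from m import *
delta([547.7,-36.9,80],-1.58)
s=read_state();p=get_image("wrist");cv2.imwrite("pics/q2.png",p["image"])
E
```

```text
up [0.0177 0.0062] pos [546.1 -37.   41.3] rot [-3.135  0.018 -1.582] t 25.32 F [-0.1 -0.1 -2.4] w 26.7 ->tool d [ -0.8  -1.8 -38.7] roll -0.002
```

View pics/q2.png

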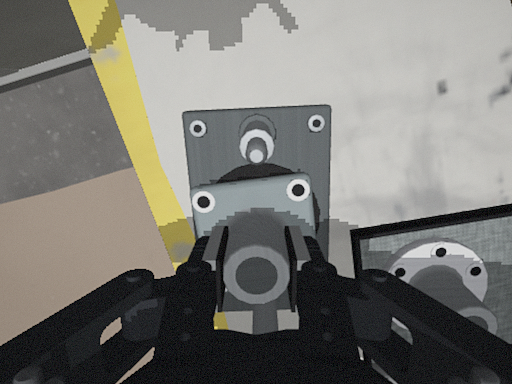

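Emit:
{"method": "send_rows", "body": {
  "rows": [
    [-1, 0, 0, -0.008, 0],
    [-1, 0, 0, -0.01, 0],
    [-1, 0, 0, -0.011, 0],
    [-1, 0, 0, -0.011, 0],
    [-1, 0, 0, -0.011, 0],
    [-1, 0, 0, -0.01, 0],
    [-1, 0, 0, -0.006, 0]
  ]
}}

```text
clock: 25.95
eef_pos: [546.0, -38.6, 117.0]
tool_rot: [-3.132, 0.017, -1.582]
force: [-0.1, -0.5, -1.1]
width: 26.7
```

```bash
python3 - <<'E'
from m import *
delta([503.5,125.5,110],-1.547)
print(read_state()["qpos"].round(3))
E
```

```text
up [0.0169 0.0091] pos [546.  -38.6 117. ] rot [-3.132  0.017 -1.582] t 25.95 F [-0.1 -0.5 -1.1] w 26.7 ->tool d [-163.5   44.4    9.3] roll -0.035
[ 0.221  0.651 -0.289  1.913  0.278  0.606  2.89 ]
```

Emit:
{"method": "send_rows", "body": {
  "rows": [
    [-1, -0.008, 0.002, 0, 0],
    [-1, -0.015, 0.004, 0, 0],
    [-1, -0.02, 0.0055, 0, -0.005],
    [-1, -0.022, 0.006, 0, -0.005],
    [-1, -0.022, 0.006, 0, -0.005],
    [-1, -0.022, 0.006, 0, -0.005],
    [-1, -0.02, 0.0055, 0.001, -0.005],
    [-1, -0.015, 0.004, 0.002, -0.005],
    [-1, -0.008, 0.002, 0.002, 0],
    [-1, -0.002, 0, 0.002, 0]
  ]
}}

```text
clock: 26.78
eef_pos: [501.9, 124.8, 113.6]
tool_rot: [-3.13, 0.017, -1.553]
force: [0.4, 0.3, -2.5]
width: 26.5
```

```bash
python3 - <<'E'
from m import *
s=read_state();p=get_image("wrist");w=cloud(p,s);cv2.imwrite("pics/q3.png",p["image"])
h=s["eef_pos"][2]-4.5
print("pan",rect(slab(w,28.5,33,(503,126),75)),"flange",rect(slab(w,h-6,h+6,s["eef_pos"][:2],50)))
delta([503.5,125.5,42.5],-1.547)
E
```

```text
pan (array([503.5, 125.3]), array([91.9, 95.6]), 8.9, array([503.8,  98.4,  30.8]), 6893) flange (array([502.6, 123.6]), array([60.3, 59.5]), 9.7, array([503.8, 105.6, 109. ]), 5723)
up [0.0176 0.0115] pos [502.  124.7 113.3] rot [-3.13   0.018 -1.554] t 26.83 F [-0.5  1.1 -2.6] w 26.5 ->tool d [ 0.4 -0.7 70.8] roll -0.007
```

View pics/q3.png

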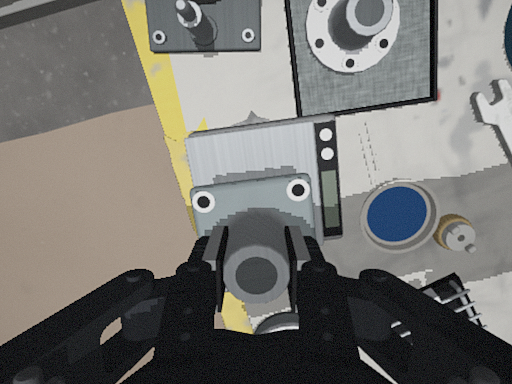

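Emit:
{"method": "send_rows", "body": {
  "rows": [
    [-1, 0, -0.0003, 0.005, 0],
    [-1, 0, -0.0003, 0.008, 0],
    [-1, 0, -0.0003, 0.009, 0],
    [-1, 0, -0.0002, 0.009, 0],
    [-1, 0, 0, 0.009, 0],
    [-1, 0, 0, 0.008, 0],
    [-1, 0, 0, 0.005, 0],
    [-1, 0, 0, 0.002, 0]
  ]
}}

```text
clock: 27.5
eef_pos: [505.0, 118.7, 50.9]
tool_rot: [-3.132, 0.013, -1.563]
force: [-0.8, 0.6, -2.5]
width: 27.0
```

```bash
python3 - <<'E'
from m import *
delta([503.2,126,42.5],-1.56)
E
```

```text
up [0.0132 0.0097] pos [505.  118.7  50.9] rot [-3.132  0.013 -1.563] t 27.5 F [-0.8  0.6 -2.5] w 27.0 ->tool d [-7.2  1.8  8.5] roll -0.003
```

Emit:
{"method": "send_rows", "body": {
  "rows": [
    [-1, -0.003, 0.001, 0, 0],
    [-1, -0.003, 0.0005, 0.001, 0],
    [-1, -0.0015, 0, 0.002, 0],
    [-1, 0, 0, 0.002, 0]
  ]
}}

```text
clock: 27.83
eef_pos: [503.4, 127.2, 45.3]
tool_rot: [-3.132, 0.013, -1.563]
force: [-0.5, 0.3, -1.7]
width: 26.4
```

```bash
python3 - <<'E'
from m import *
delta([503.2,126,42.5],-1.56)
E
```

```text
up [0.0135 0.0096] pos [503.4 127.2  45.3] rot [-3.132  0.013 -1.563] t 27.83 F [-0.5  0.3 -1.7] w 26.4 ->tool d [1.2 0.2 2.8] roll -0.003
```

Emit:
{"method": "send_rows", "body": {
  "rows": [
    [-1, 0.001, 0, 0.0015, 0],
    [-1, 0, 0, 0.001, 0]
  ]
}}

```text
clock: 28.0
eef_pos: [503.7, 126.6, 43.3]
tool_rot: [-3.131, 0.013, -1.562]
force: [-2.6, -2.9, 14.7]
width: 26.9
```

```bash
python3 - <<'E'
from m import *
delta([503.2,126,42.5],-1.56)
E
```

```text
up [0.0135 0.0106] pos [503.7 126.6  43.3] rot [-3.131  0.013 -1.562] t 28.0 F [-2.6 -2.9 14.7] w 26.9 ->tool d [0.6 0.5 0.8] roll -0.002
```

Contact. Release and rise.

Emit:
{"method": "send_rows", "body": {
  "rows": [
    [-0.2, 0, 0, 0, 0],
    [0.2, 0, 0, 0, 0],
    [0.2, 0, 0, 0, 0],
    [0.2, 0, 0, 0, 0],
    [0.2, 0, 0, -0.004, 0],
    [0.2, 0, 0, -0.008, 0],
    [0.2, 0, 0, -0.01, 0],
    [0.2, 0, 0, -0.012, 0],
    [0.2, 0, 0, -0.015, 0],
    [0.2, 0, 0, -0.015, 0],
    [0.2, 0, 0, -0.006, 0]
  ]
}}

```text
clock: 28.92
eef_pos: [503.4, 125.6, 120.3]
tool_rot: [-3.129, 0.014, -1.562]
force: [-0.0, 0.5, -0.2]
width: 51.1
```

```bash
python3 - <<'E'
from m import *
s=read_state();p=get_image("wrist");w=cloud(p,s);cv2.imwrite("pics/q4.png",p["image"])
print("pan",rect(slab(w,28.5,33,(503,126),75)),"flange",rect(slab(w,36,43,(503,125),50)),"hub",circ(slab(w,67,78,(503,126),30)))
print("round hub",circ(slab(w,43,56,(438,8),30)))
delta([439.5,7.5,120],-1.58)
print(s["qpos"].round(3))
g=cv2.cvtColor(p["image"],cv2.COLOR_BGR2GRAY)
m=(g<45)&(w[...,2]<20)&(w[...,2]>4)&(abs(w[...,0]-431)<66)&(abs(w[...,1]-17)<66);print("trayrim",rect(w[m]))
E
```

```text
pan (array([503.7, 125.7]), array([92.2, 96.2]), 8.9, array([503.7, 118.9,  30.8]), 8171) flange (array([504.6, 126. ]), array([59.9, 59.7]), 8.3, array([504.4, 120.6,  38.9]), 4292) hub (array([504.6, 125.9,  14.1]), array([504.5, 125.1,  72.7]), 1466)
round hub (array([441. ,   7.5,  14.1]), array([441.7,  10. ,  49.7]), 1597)
up [0.014  0.0142] pos [503.9 125.6 120.8] rot [-3.127  0.014 -1.562] t 28.97 F [-0.9  0.1 -0.1] w 51.2 ->tool d [117.6  65.4  -1.8] roll 0.018
[-0.12   0.61  -0.254  1.995  0.261  0.55   2.599]
trayrim (array([428.8,  30.7]), array([102.6,  96.3]), 9.4, array([419.3,  33.1,  11.8]), 1312)
```

View pics/q4.png

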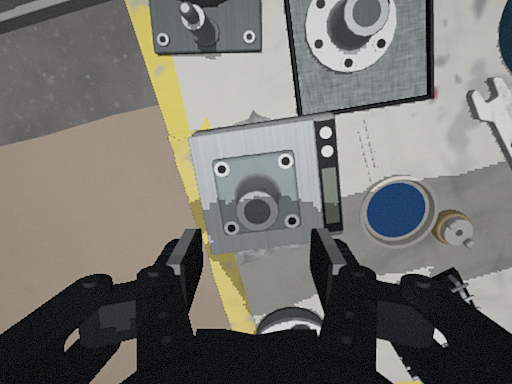

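Emit:
{"method": "send_rows", "body": {
  "rows": [
    [0.2, 0.008, 0.004, 0, 0],
    [0.2, 0.015, 0.008, 0, 0],
    [0.2, 0.018, 0.01, 0, 0],
    [0.2, 0.018, 0.01, 0, 0],
    [0.2, 0.018, 0.01, 0, 0],
    [0.2, 0.016, 0.009, 0, 0],
    [0.2, 0.012, 0.007, 0, 0],
    [0.2, 0.006, 0.004, 0, 0],
    [0.2, 0, 0, 0, 0]
  ]
}}

```text
clock: 29.72
eef_pos: [434.9, 6.1, 115.8]
tool_rot: [-3.133, 0.014, -1.562]
force: [0.3, 0.4, -0.6]
width: 51.2
```

```bash
python3 - <<'E'
from m import *
s=read_state();p=get_image("wrist");w=cloud(p,s);q=get_image("scene")
cv2.imwrite("pics/t1.png",np.hstack([p["image"],cv2.resize(q["image"][0:270,60:280],None,fx=1.42,fy=1.42)[:384,:288]]))
print("round hub",circ(slab(w,43,56,(440,8),30)),"flange",circ(slab(w,12.5,20,(440,8),38)))
delta([440,7.5,22],-1.57)
print(s["qpos"].round(3))
E
```

```text
Traceback (most recent call last):
ValueError: all the input array dimensions except for the concatenation axis must match exactly, but along dimension 0, the array at index 0 has size 384 and the array at index 1 has size 383
```

```bash
python3 - <<'E'
from m import *
s=read_state();p=get_image("wrist");w=cloud(p,s);q=get_image("scene")
cv2.imwrite("pics/t1.png",np.hstack([p["image"],cv2.resize(q["image"][0:270,60:280],(288,384))]))
print("round hub",circ(slab(w,43,56,(440,8),30)),"flange",circ(slab(w,12.5,20,(440,8),38)))
delta([440,7.5,22],-1.57)
print(s["qpos"].round(3))
E
```

```text
round hub (array([440.4,   7. ,  14.2]), array([440.5,   5.9,  49.6]), 1268) flange (array([440.5,   7.1,  32. ]), array([440.4,   2. ,  16.1]), 3277)
up [0.0154 0.0121] pos [437.5   9.  116.3] rot [-3.129  0.015 -1.558] t 29.92 F [-0.   0.2  0.8] w 51.4 ->tool d [ 3.  -1.4 94.3] roll 0.012
[ 0.116  0.541 -0.263  2.206  0.304  0.415  2.763]
```

View pics/t1.png

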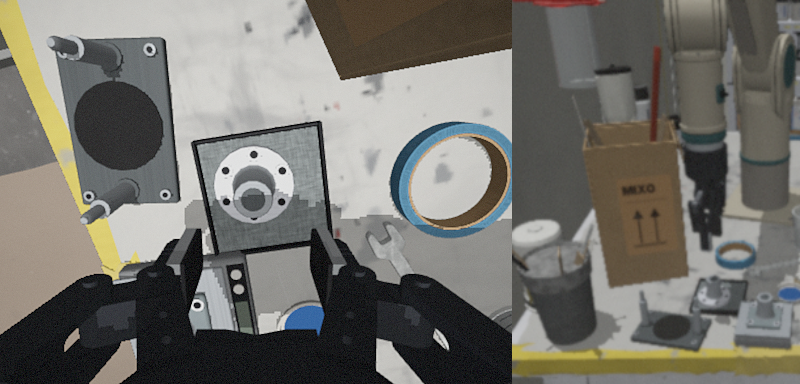

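Emit:
{"method": "send_rows", "body": {
  "rows": [
    [0.2, 0.001, -0.001, 0.003, -0.08],
    [0.2, 0.001, -0.001, 0.006, -0.08],
    [0.2, 0.001, 0, 0.008, -0.08],
    [0.2, 0, 0, 0.008, 0],
    [0.2, 0, 0, 0.006, 0],
    [0.2, 0, 0, 0.004, 0]
  ]
}}

```text
clock: 30.42
eef_pos: [445.6, 13.1, 80.7]
tool_rot: [-3.117, 0.014, -1.303]
force: [0.1, -1.1, -0.3]
width: 51.0
```

```bash
python3 - <<'E'
from m import *
delta([440.2,7.2,22],-1.32)
print(read_state()["qpos"].round(3))
E
```

```text
up [0.0138 0.0245] pos [445.6  13.1  80.7] rot [-3.117  0.014 -1.303] t 30.42 F [ 0.1 -1.1 -0.3] w 51.0 ->tool d [ 5.   8.2 58.4] roll 0.017
[ 0.12   0.623 -0.285  2.214  0.462  0.335  2.859]
```

Emit:
{"method": "send_rows", "body": {
  "rows": [
    [0.2, 0.0025, 0.004, 0.002, 0],
    [0.2, 0.0025, 0.004, 0.004, 0],
    [0.2, 0, 0, 0.006, 0],
    [0.2, 0, 0, 0.006, 0],
    [0.2, 0, 0, 0.004, 0]
  ]
}}

```text
clock: 30.83
eef_pos: [439.2, 6.7, 56.4]
tool_rot: [-3.117, 0.013, -1.305]
force: [-0.0, -1.5, -0.4]
width: 51.4
```

```bash
python3 - <<'E'
from m import *
delta([440.2,7.2,22],-1.32)
print(read_state()["qpos"].round(3))
E
```

```text
up [0.0131 0.0245] pos [439.2   6.7  56.4] rot [-3.117  0.013 -1.305] t 30.83 F [-0.  -1.5 -0.4] w 51.4 ->tool d [ 0.2 -0.3 34.4] roll 0.015
[ 0.099  0.667 -0.237  2.244  0.53   0.256  2.805]
```

Emit:
{"method": "send_rows", "body": {
  "rows": [
    [0.2, 0, 0, 0.004, 0],
    [0.2, 0, 0, 0.004, 0],
    [0.2, 0, 0, 0.004, 0],
    [0.2, 0, 0, 0.003, 0]
  ]
}}

```text
clock: 31.17
eef_pos: [439.5, 7.2, 39.3]
tool_rot: [-3.117, 0.013, -1.306]
force: [0.2, -0.1, -0.2]
width: 51.4
```

```bash
python3 - <<'E'
from m import *
delta([440.2,7.2,22],-1.32)
s=read_state();print(s["qpos"].round(3),s["qd"].round(2))
E
```

```text
up [0.013  0.0242] pos [439.5   7.2  39.3] rot [-3.117  0.013 -1.306] t 31.17 F [ 0.2 -0.1 -0.2] w 51.4 ->tool d [ 0.4 -0.2 17.4] roll 0.014
[ 0.117  0.709 -0.267  2.248  0.719  0.238  2.618] [ 0.09  0.11 -0.13  0.01  0.59 -0.01 -0.59]
```

Emit:
{"method": "send_rows", "body": {
  "rows": [
    [0.2, 0, 0, 0.004, 0],
    [0.2, 0, 0, 0.004, 0],
    [0.2, 0, 0, 0.003, 0],
    [0.2, 0, 0, 0.003, 0],
    [0.2, 0, 0, 0.001, 0]
  ]
}}

```text
clock: 31.58
eef_pos: [440.0, 8.1, 21.8]
tool_rot: [-3.118, 0.015, -1.307]
force: [0.5, 0.5, -1.0]
width: 51.2
```

```bash
python3 - <<'E'
from m import *
delta([440.2,7.2,21],-1.32)
s=read_state();print(s["qpos"].round(3),s["qd"].round(2))
E
```

```text
up [0.0147 0.0241] pos [440.    8.1  21.8] rot [-3.118  0.015 -1.307] t 31.58 F [ 0.5  0.5 -1. ] w 51.2 ->tool d [0.9 0.  0.8] roll 0.013
[ 0.145  0.754 -0.31   2.251  0.948  0.237  2.391] [ 0.02  0.04 -0.03 -0.    0.17  0.   -0.16]
```

Emit:
{"method": "send_rows", "body": {
  "rows": [
    [0.2, 0.001, 0, 0, 0],
    [-1, 0, 0, 0, 0],
    [-1, 0, 0, 0, 0],
    [-1, 0, 0, 0, 0],
    [-1, 0, 0, 0, 0],
    [-1, 0, 0, 0, 0]
  ]
}}

```text
clock: 32.08
eef_pos: [440.0, 7.0, 22.1]
tool_rot: [-3.118, 0.014, -1.308]
force: [-0.6, 0.8, -2.5]
width: 26.4
```

```bash
python3 - <<'E'
from m import *
delta([440.2,7.2,80],-1.32)
s=read_state();p=get_image("wrist");cv2.imwrite("pics/t2.png",p["image"])
E
```

```text
up [0.0145 0.0239] pos [440.    7.   22.1] rot [-3.118  0.014 -1.308] t 32.08 F [-0.6  0.8 -2.5] w 26.4 ->tool d [ -1.   -1.6 -57.9] roll 0.012
```

View pics/t2.png

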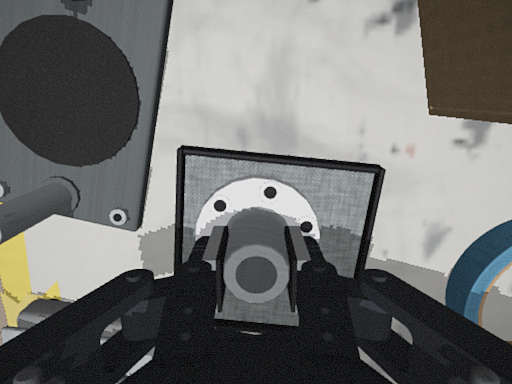

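Emit:
{"method": "send_rows", "body": {
  "rows": [
    [-1, 0, 0, -0.004, 0],
    [-1, 0, 0, -0.007, 0],
    [-1, 0, 0, -0.01, 0],
    [-1, 0, 0, -0.011, 0],
    [-1, 0, 0, -0.011, 0],
    [-1, 0, 0, -0.011, 0],
    [-1, 0, 0, -0.011, 0],
    [-1, 0, 0, -0.011, 0],
    [-1, 0, 0, -0.01, 0],
    [-1, 0, 0, -0.007, 0],
    [-1, 0, 0, -0.002, 0]
  ]
}}

```text
clock: 33.05
eef_pos: [434.8, 4.1, 121.7]
tool_rot: [-3.126, 0.015, -1.307]
force: [0.2, 0.1, -2.1]
width: 26.5
```

```bash
python3 - <<'E'
from m import *
delta([544.6,-37.6,122],-1.538)
s=read_state();print(s["qpos"].round(3))
E
```

```text
up [0.0149 0.016 ] pos [434.8   4.1 121.7] rot [-3.126  0.015 -1.307] t 33.05 F [ 0.2  0.1 -2.1] w 26.5 ->tool d [ 68.9 -95.1   0.2] roll 0.231
[ 0.388  0.589 -0.644  2.2    0.671  0.536  2.642]
```

Emit:
{"method": "send_rows", "body": {
  "rows": [
    [-1, 0.004, -0.006, 0, 0],
    [-1, 0.008, -0.011, 0, 0],
    [-1, 0.01, -0.014, 0, 0],
    [-1, 0.011, -0.015, 0, 0],
    [-1, 0.011, -0.015, 0, 0],
    [-1, 0.01, -0.014, 0, 0],
    [-1, 0.008, -0.011, 0, 0],
    [-1, 0.005, -0.007, 0, 0],
    [-1, 0.001, -0.001, 0, 0.08],
    [-1, 0, 0, 0, 0.08],
    [-1, 0, 0, 0, 0.04],
    [-1, 0, 0, 0, 0]
  ]
}}

```text
clock: 34.05
eef_pos: [549.1, -44.2, 114.2]
tool_rot: [-3.139, 0.017, -1.519]
force: [-0.2, -0.0, -2.2]
width: 27.2
```

```bash
python3 - <<'E'
from m import *
s=read_state();p=get_image("wrist");w=cloud(p,s);cv2.imwrite("pics/f1.png",p["image"])
delta([544.6,-37.6,80],-1.538)
h=s["eef_pos"][2]-7.1;print("flange",circ(slab(w,h-6,h+6,s["eef_pos"][:2],40)))
print("dowels",circ(slab(w,70,82,(543,12.2),13)),circ(slab(w,70,82,(546.3,-87.4),13)))
s=read_state();print(s["qpos"].round(3))
E
```

```text
up [0.0168 0.0022] pos [549.  -44.2 114.1] rot [-3.139  0.017 -1.517] t 34.1 F [ 0.6 -0.2 -3.2] w 27.0 ->tool d [-6.3  4.1 34.2] roll 0.021
flange (array([549.8, -46.5,  31.5]), array([550.5, -61.8, 108.4]), 4808)
dowels None (array([546.3, -87.5,   4. ]), array([546.5, -88. ,  76.9]), 162)
[ 0.431  0.72  -0.612  1.892  0.589  0.714  2.674]
```

View pics/f1.png

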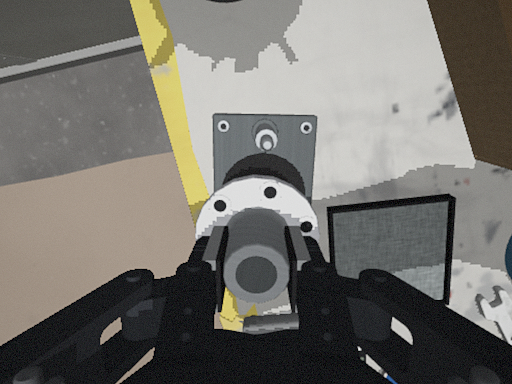

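Emit:
{"method": "send_rows", "body": {
  "rows": [
    [-1, -0.003, 0.002, 0, 0.01],
    [-1, -0.002, 0.002, 0, 0.01],
    [-1, 0, 0, 0.004, 0]
  ]
}}

```text
clock: 34.35
eef_pos: [544.4, -38.9, 109.4]
tool_rot: [-3.14, 0.017, -1.536]
force: [0.2, -0.3, -2.5]
width: 26.7
```

```bash
python3 - <<'E'
from m import *
delta([544.4,-37.8,27],-1.538)
E
```

```text
up [0.0173 0.0011] pos [544.4 -38.9 109.4] rot [-3.14   0.017 -1.536] t 34.35 F [ 0.2 -0.3 -2.5] w 26.7 ->tool d [ 0.3  0.1 82.4] roll 0.002
```

Emit:
{"method": "send_rows", "body": {
  "rows": [
    [-1, 0, 0, 0.006, 0],
    [-1, 0, 0, 0.008, 0],
    [-1, 0, 0, 0.008, 0],
    [-1, 0, 0, 0.006, 0],
    [-1, 0, 0, 0.003, 0]
  ]
}}

```text
clock: 34.77
eef_pos: [543.7, -38.2, 74.7]
tool_rot: [-3.141, 0.017, -1.534]
force: [-0.2, -0.2, -2.4]
width: 26.3
```

```bash
python3 - <<'E'
from m import *
delta([544.4,-37.8,27],-1.538)
E
```

```text
up [0.0173 0.0002] pos [543.7 -38.2  74.7] rot [-3.141  0.017 -1.534] t 34.77 F [-0.2 -0.2 -2.4] w 26.3 ->tool d [ 0.5 -0.7 47.7] roll 0.004
```

Emit:
{"method": "send_rows", "body": {
  "rows": [
    [-1, 0, -0.0003, 0.006, 0],
    [-1, 0, -0.0003, 0.008, 0],
    [-1, 0, 0, 0.008, 0],
    [-1, 0, 0, 0.007, 0],
    [-1, 0, 0, 0.005, 0],
    [-1, 0, 0, 0.003, 0]
  ]
}}

```text
clock: 35.27
eef_pos: [544.2, -37.4, 32.8]
tool_rot: [3.141, 0.018, -1.534]
force: [-0.4, -0.2, -2.1]
width: 26.8
```

```bash
python3 - <<'E'
from m import *
delta([544.4,-37.8,27],-1.538)
E
```

```text
up [ 0.0176 -0.0009] pos [544.2 -37.4  32.8] rot [ 3.141  0.018 -1.534] t 35.27 F [-0.4 -0.2 -2.1] w 26.8 ->tool d [ 0.5 -0.2  5.8] roll 0.004
```

Emit:
{"method": "send_rows", "body": {
  "rows": [
    [-1, 0.0002, 0, 0.002, 0],
    [-1, 0, 0, 0.0015, 0],
    [-1, 0, 0, 0.001, 0]
  ]
}}

```text
clock: 35.52
eef_pos: [543.9, -37.4, 27.1]
tool_rot: [3.14, 0.018, -1.534]
force: [-0.1, -0.5, -3.1]
width: 26.7
```

Emit:
{"method": "send_rows", "body": {
  "rows": [
    [-1, 0.0002, -0.0003, 0.0008, 0],
    [-1, 0, 0, 0.0005, 0]
  ]
}}

```text
clock: 35.68
eef_pos: [543.9, -37.4, 27.0]
tool_rot: [3.14, 0.017, -1.533]
force: [-0.7, -1.2, -0.1]
width: 26.3
```

Emit:
{"method": "send_rows", "body": {
  "rows": [
    [-1, 0, 0, 0.001, 0]
  ]
}}

```text
clock: 35.77
eef_pos: [543.9, -37.4, 26.9]
tool_rot: [3.14, 0.016, -1.533]
force: [-3.4, -0.1, 10.0]
width: 26.9
```

Emit:
{"method": "send_rows", "body": {
  "rows": [
    [-0.2, 0, 0, 0, 0],
    [0.2, 0, 0, 0, 0],
    [0.2, 0, 0, 0, 0],
    [0.2, 0, 0, 0, 0],
    [0.2, 0, 0, -0.004, 0],
    [0.2, 0, 0, -0.008, 0],
    [0.2, 0, 0, -0.01, 0],
    [0.2, 0, 0, -0.012, 0],
    [0.2, 0, 0, -0.015, 0],
    [0.2, 0, 0, -0.015, 0],
    [0.2, 0, 0, -0.015, 0],
    [0.2, 0, 0, -0.008, 0]
  ]
}}

```text
clock: 36.77
eef_pos: [545.3, -38.3, 122.4]
tool_rot: [-3.139, 0.017, -1.532]
force: [-0.1, 0.1, 0.9]
width: 51.4
```

```bash
python3 - <<'E'
from m import *
s=read_state();p=get_image("wrist");w=cloud(p,s);cv2.imwrite("pics/f2.png",p["image"])
c=(544,-38)
print("hub",circ(slab(w,48,60,c,25)),"flange",circ(slab(w,17,23,c,37)))
print("dowels",circ(slab(w,70,82,(543,12.2),13)),circ(slab(w,70,82,(546.3,-87.4),13)))
g=cv2.cvtColor(p["image"],cv2.COLOR_BGR2GRAY)
m=(g<45)&(w[...,2]<20)&(w[...,2]>3)&(abs(w[...,0]-431)<66)&(abs(w[...,1]-17)<66);print("trayrim",rect(w[m]))
delta([469.5,283.5,125],-1.57)
print(s["qpos"].round(3))
E
```

```text
hub (array([544.7, -37.3,  14.1]), array([544.7, -38.5,  54.6]), 1246) flange (array([544.6, -37.4,  31.8]), array([545. , -42.3,  21. ]), 3115)
dowels (array([543.,  12.,   4.]), array([543.1,  10.8,  75.7]), 141) (array([546.4, -87.5,   4. ]), array([546.4, -87.8,  77.1]), 149)
trayrim (array([439.1,  14.1]), array([117. ,  99.1]), 9.5, array([421.6, -18.5,  10.7]), 1441)
up [0.0169 0.0043] pos [546.1 -38.3 123.4] rot [-3.137  0.017 -1.532] t 36.82 F [0.4 0.5 0.3] w 51.7 ->tool d [-324.5   64.2    3.6] roll 0.038
[ 0.427  0.703 -0.619  1.898  0.575  0.722  2.657]
```

View pics/f2.png

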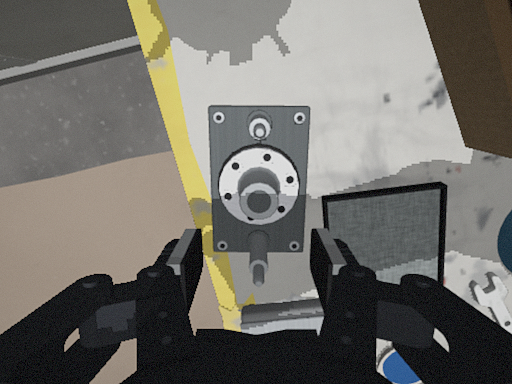

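Emit:
{"method": "send_rows", "body": {
  "rows": [
    [0.2, -0.01, 0.002, 0, 0],
    [0.2, -0.02, 0.004, 0, 0],
    [0.2, -0.028, 0.0055, 0, 0],
    [0.2, -0.03, 0.006, 0, 0],
    [0.2, -0.03, 0.006, 0, 0],
    [0.2, -0.03, 0.006, 0, 0],
    [0.2, -0.03, 0.006, 0, 0],
    [0.2, -0.03, 0.006, 0, 0.005],
    [0.2, -0.03, 0.006, 0, 0.005],
    [0.2, -0.028, 0.0055, 0, 0.005],
    [0.2, -0.02, 0.004, 0, 0.005],
    [0.2, -0.012, 0.002, 0, 0.005]
  ]
}}

```text
clock: 37.82
eef_pos: [467.6, 271.7, 122.7]
tool_rot: [3.136, 0.015, -1.566]
force: [0.5, -0.5, 0.2]
width: 50.9
```

```bash
python3 - <<'E'
from m import *
s=read_state();p=get_image("wrist");w=cloud(p,s);cv2.imwrite("pics/p1.png",p["image"])
q=get_image("top");wt=cloud(q);np.save("top2.npy",wt);cv2.imwrite("pics/top2.png",q["image"]);np.save("top2i.npy",q["image"])
cv2.imwrite("pics/top2c.png",cv2.resize(q["image"][160:240,255:335],None,fx=7,fy=7,interpolation=cv2.INTER_CUBIC))
print("hub",circ(slab(w,64,75,(470.6,283),30)))
P=slab(w,32,39,(470.6,283),45);print("flange",rect(P),circ(P))
delta([470.6,283,41],-1.57)
print(s["qpos"].round(3))
for n,o in(("tray_floor",p),("tray_floor",q)):
    r=outline_of(o,n);print([ (a["score"],a["box"]) for a in r[:2]])
E
```

```text
hub (array([470.6, 282.7,  14.1]), array([470.5, 281.5,  70.5]), 1385)
flange (array([470.5, 282.8]), array([67. , 49.9]), 48.1, array([470.4, 274.1,  36.9]), 2309) (array([470.4, 283.1,  37.9]), array([470.4, 274.1,  36.9]), 2309)
up [ 0.0163 -0.005 ] pos [467.6 272.2 122.8] rot [ 3.137  0.016 -1.563] t 37.92 F [ 0.3  0.6 -0. ] w 51.3 ->tool d [-9.5 -3.5 81.9] roll 0.007
[-0.203  0.682 -0.563  1.918  0.531  0.688  2.065]
[(0.58, [135.0, 0.0, 306.3, 65.0])]
[]
```

View pics/top2.png

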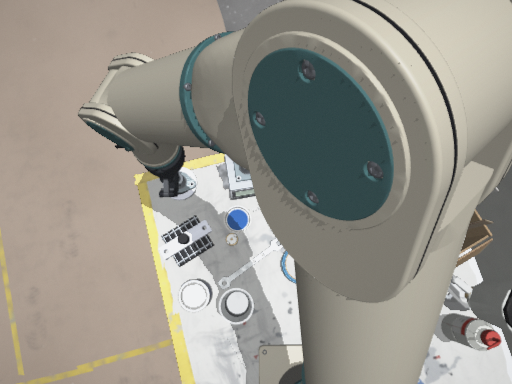

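View pics/p1.png

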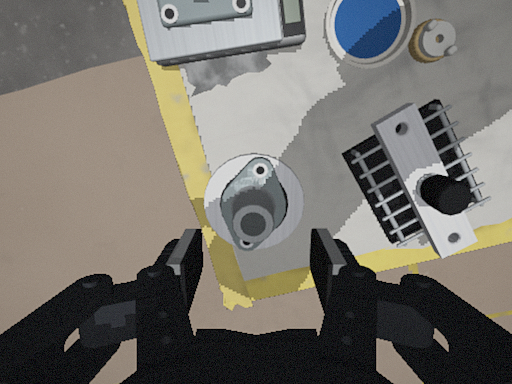

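Emit:
{"method": "send_rows", "body": {
  "rows": [
    [0.2, -0.005, -0.002, 0.004, 0],
    [0.2, -0.004, -0.0015, 0.008, 0],
    [0.2, -0.001, 0, 0.008, 0],
    [0.2, 0, 0, 0.007, 0],
    [0.2, 0, 0, 0.004, 0]
  ]
}}

```text
clock: 38.43
eef_pos: [474.8, 272.7, 87.9]
tool_rot: [3.137, 0.008, -1.577]
force: [-1.1, 0.2, -0.1]
width: 51.4
```

```bash
python3 - <<'E'
from m import *
delta([470.6,282.8,41],-1.57)
w=np.load("top.npy");im=cv2.imread("pics/top0.png");g=cv2.cvtColor(im,cv2.COLOR_BGR2GRAY)
# tray mask: project ray to z=12
p=get_image("top");K=np.array(p["K"]);R=np.array(p["R"]);t=np.array(p["t"])
C=-R.T@t
def ray(u,v,z):
    d=R.T@np.array([(u-K[0,2])/K[0,0],(v-K[1,2])/K[1,1],1]);return C+d*(z-C[2])/d[2]
m=((g<110)&(w[...,2]<60)).astype(np.uint8)
m[:, :268]=0;m[:,322:]=0;m[:175]=0;m[228:]=0
n,l,st,_=cv2.connectedComponentsWithStats(m);k=1+np.argmax(st[1:,4]);
c=np.argwhere(l==k)[:,::-1].astype(np.float32);r=cv2.minAreaRect(cv2.convexHull(c));b=cv2.boxPoints(r);print(st[k],r)
X=np.array([ray(u,v,10) for u,v in b]);print(X.round(1));print(X.mean(0),rect(X))
m2=im.copy();cv2.polylines(m2,[b.astype(int)],True,(0,0,255),1);cv2.imwrite("pics/tr.png",cv2.resize(m2[165:240,255:340],None,fx=7,fy=7,interpolation=cv2.INTER_NEAREST))
E
```

```text
up [ 0.0082 -0.005 ] pos [474.8 272.7  87.9] rot [ 3.137  0.008 -1.577] t 38.43 F [-1.1  0.2 -0.1] w 51.4 ->tool d [-9.7  4.  47. ] roll -0.007
[268 176  51  49 354] ((292.53997802734375, 200.2200164794922), (42.664180755615234, 45.70523452758789), 79.69515228271484)
[[469.6  81.3  10. ]
 [489.1 -27.2  10. ]
 [387.4 -41.7  10. ]
 [368.8  64.7  10. ]]
[428.72173932  19.25345289  10.        ] None
```

View pics/tr.png

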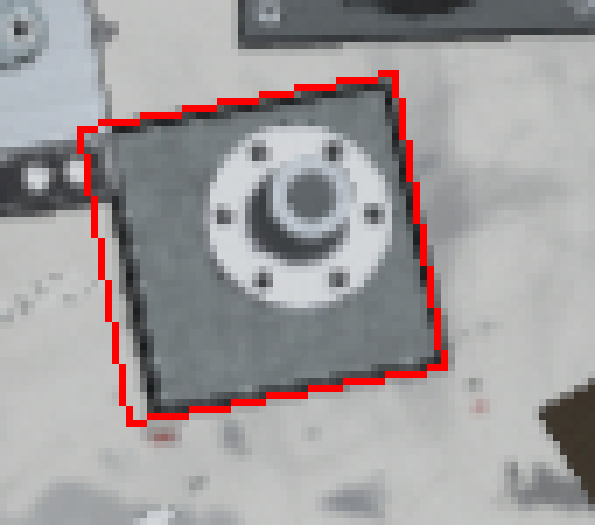

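Emit:
{"method": "send_rows", "body": {
  "rows": [
    [0.2, -0.004, 0.002, 0, 0],
    [0.2, -0.004, 0.0015, 0, 0],
    [0.2, -0.0015, 0, 0, 0],
    [0.2, 0, 0, 0.002, 0]
  ]
}}

```text
clock: 38.82
eef_pos: [470.3, 282.1, 84.7]
tool_rot: [3.134, 0.007, -1.578]
force: [0.2, 0.5, 0.3]
width: 51.4
```

```bash
python3 - <<'E'
from m import *
delta([470.6,282.8,41],-1.57)
E
```

```text
up [ 0.007  -0.0072] pos [470.3 282.1  84.7] rot [ 3.134  0.007 -1.578] t 38.82 F [0.2 0.5 0.3] w 51.4 ->tool d [-0.4 -0.6 43.7] roll -0.008
```

Emit:
{"method": "send_rows", "body": {
  "rows": [
    [0.2, -0.0005, 0, 0.005, 0],
    [0.2, -0.0005, 0, 0.007, 0],
    [0.2, -0.0005, 0, 0.008, 0],
    [0.2, -0.0005, 0, 0.007, 0],
    [0.2, -0.0005, 0, 0.005, 0],
    [0.2, -0.0003, 0, 0.003, 0]
  ]
}}

```text
clock: 39.32
eef_pos: [470.5, 285.9, 46.8]
tool_rot: [3.136, 0.008, -1.577]
force: [0.1, -0.1, 0.6]
width: 51.0
```

```bash
python3 - <<'E'
from m import *
delta([470.6,282.8,43],-1.57)
E
```

```text
up [ 0.0077 -0.0057] pos [470.5 285.9  46.8] rot [ 3.136  0.008 -1.577] t 39.32 F [ 0.1 -0.1  0.6] w 51.0 ->tool d [ 3.2 -0.1  3.8] roll -0.007
```

Emit:
{"method": "send_rows", "body": {
  "rows": [
    [0.2, 0.002, 0, 0.002, 0],
    [0.2, 0.0012, 0, 0.001, 0],
    [0.2, 0, 0, 0, 0],
    [-1, 0, 0, 0, 0],
    [-1, 0, 0, 0, 0],
    [-1, 0, 0, 0, 0],
    [-1, 0, 0, 0, 0],
    [-1, 0, 0, 0, 0]
  ]
}}

```text
clock: 39.98
eef_pos: [470.0, 281.8, 42.7]
tool_rot: [3.135, 0.007, -1.578]
force: [0.0, 0.2, -1.6]
width: 26.7
```

```bash
python3 - <<'E'
from m import *
delta([470.6,282.8,43],-1.57)
p=get_image("top")
K=np.array(p["K"]);R=np.array(p["R"]);t=np.array(p["t"]);C=-R.T@t
d=R.T@np.array([(293.4-K[0,2])/K[0,0],(199.9-K[1,2])/K[1,1],1]);print(C+d*(12-C[2])/d[2])
E
```

```text
up [ 0.0066 -0.0069] pos [470.  281.8  42.7] rot [ 3.135  0.007 -1.578] t 39.98 F [ 0.   0.2 -1.6] w 26.7 ->tool d [-1.  -0.6 -0.3] roll -0.008
[428.60430612  17.47300413  12.        ]
```

Emit:
{"method": "send_rows", "body": {
  "rows": [
    [-1, 0, 0, -0.004, 0],
    [-1, 0, 0, -0.008, 0],
    [-1, 0, 0, -0.011, 0],
    [-1, 0, 0, -0.012, 0],
    [-1, 0, 0, -0.012, 0],
    [-1, 0, 0, -0.012, 0],
    [-1, 0.006, 0.001, -0.01, 0],
    [-1, 0.012, 0.002, -0.004, 0],
    [-1, 0.018, 0.003, 0, 0],
    [-1, 0.022, 0.0035, 0, 0],
    [-1, 0.024, 0.0035, 0, 0],
    [-1, 0.024, 0.0035, 0, 0]
  ]
}}

```text
clock: 41.03
eef_pos: [452.7, 174.7, 125.8]
tool_rot: [3.14, 0.013, -1.57]
force: [0.4, -0.6, -2.1]
width: 26.7
```

```bash
python3 - <<'E'
from m import *
delta([430,16,100],-1.21)
print(read_state()["qpos"].round(3))
E
```

```text
up [ 0.0127 -0.0012] pos [452.7 174.7 125.8] rot [ 3.14   0.013 -1.57 ] t 41.03 F [ 0.4 -0.6 -2.1] w 26.7 ->tool d [159.   22.8  23.8] roll -0.36
[-0.031  0.617 -0.569  2.062  0.554  0.608  2.163]
```

Emit:
{"method": "send_rows", "body": {
  "rows": [
    [-1, 0.024, 0.0035, 0, 0],
    [-1, 0.024, 0.0035, 0, 0],
    [-1, 0.024, 0.0035, 0, 0],
    [-1, 0.022, 0.003, 0, 0],
    [-1, 0.018, 0.003, 0, 0],
    [-1, 0.012, 0.002, 0, 0],
    [-1, 0.006, 0.001, 0, 0],
    [-1, 0.001, 0, 0, -0.09],
    [-1, 0, 0, 0, -0.09],
    [-1, 0, 0, 0, -0.09],
    [-1, 0, 0, 0, -0.09],
    [-1, 0, 0, 0, 0]
  ]
}}

```text
clock: 42.03
eef_pos: [421.6, 17.4, 127.5]
tool_rot: [3.134, -0.0, -1.21]
force: [-1.0, -0.6, -2.2]
width: 26.6
```

```bash
python3 - <<'E'
from m import *
s=read_state();p=get_image("wrist");w=cloud(p,s);cv2.imwrite("pics/v1.png",p["image"]);np.save("v1.npy",w)
delta([430,16,60],-1.21)
print(read_state()["qpos"].round(3))
r=outline_of(p,"tray_floor")
for a in r[:1]:
    P=w[a["mask"]];P=P[~np.isnan(P[:,0])];P=P[(P[:,2]<20)];print(a["score"],a["box"],rect(P))
h=s["eef_pos"][2]-6.7;print("flange",rect(slab(w,h-6,h+6,s["eef_pos"][:2],45)))
E
```

```text
up [-0.0003 -0.008 ] pos [421.5  17.4 127.5] rot [ 3.134 -0.    -1.214] t 42.08 F [-0.2 -0.7 -1.1] w 26.4 ->tool d [ 4.3 -8.  67.5] roll -0.004
[ 0.364  0.579 -0.679  2.21   0.682  0.579  2.669]
0.63 [178.3, 103.9, 317.4, 227.1] (array([431.2,  14.1]), array([106.4, 100.5]), 9.4, array([441.5,   1.5,   8.4]), 9900)
flange (array([425.5,  17.4]), array([69.7, 42.5]), 74.9, array([427.9,  -1.1, 122.3]), 3559)
```

View pics/v1.png

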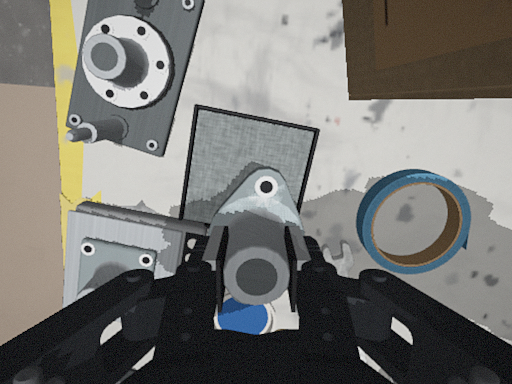

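```bash
python3 - <<'E'
from m import *
im=cv2.imread("pics/v1.png")
cv2.imwrite("pics/v1c.png",cv2.resize(im[90:240,165:335],None,fx=4.5,fy=4.5,interpolation=cv2.INTER_CUBIC))
w=np.load("v1.npy");g=cv2.cvtColor(im,cv2.COLOR_BGR2GRAY)
# floor/rim points: z in 5..16 in window, connected comp
m=((w[...,2]>4)&(w[...,2]<17)).astype(np.uint8);m[:, :178]=0;m[:,325:]=0;m[:100]=0;m[200:]=0
n,l,st,_=cv2.connectedComponentsWithStats(m);k=1+np.argmax(st[1:,4]);P=w[l==k]
print(st[k])
# rim outer edges: in tray frame yaw 9.4
a=np.radians(9.4);ex=np.array([np.cos(a),np.sin(a)]);ey=np.array([-np.sin(a),np.cos(a)])
q=np.c_[P[:,:2]@ex,P[:,:2]@ey]
print(np.percentile(q[:,0],[0,.3,1,99,99.7,100]).round(1),np.percentile(q[:,1],[0,.3,1]).round(1))
lo,hi=np.percentile(q[:,0],[.2,99.8]);yb=np.percentile(q[:,1],.2)
print(hi-lo,((lo+hi)/2*ex+(yb+51)*ey))
E
```

```text
[ 181  105  139   95 8986]
[376.8 377.6 378.3 478.2 478.7 479.2] [-106.7 -106.5 -106.3]
101.41355330067103 [431.42949317  15.11963786]
```

View pics/v1c.png

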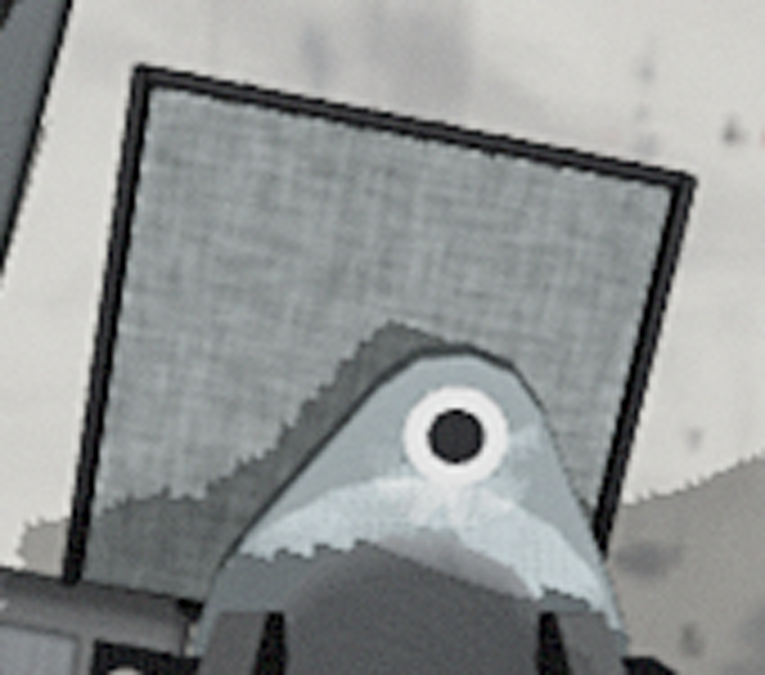

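Emit:
{"method": "send_rows", "body": {
  "rows": [
    [-1, 0.0025, -0.004, 0.002, 0],
    [-1, 0.0025, -0.004, 0.005, 0],
    [-1, 0, 0, 0.008, 0],
    [-1, 0, 0, 0.008, 0],
    [-1, 0, 0, 0.008, 0],
    [-1, 0, 0, 0.007, 0],
    [-1, 0, 0, 0.004, 0]
  ]
}}

```text
clock: 42.72
eef_pos: [432.3, 15.6, 81.6]
tool_rot: [3.135, -0.001, -1.222]
force: [-0.2, -0.5, -2.5]
width: 26.9
```

```bash
python3 - <<'E'
from m import *
delta([431,14.3,22],-1.21)
print(read_state()["qpos"].round(3))
E
```

```text
up [-0.0013 -0.0065] pos [432.3  15.6  81.6] rot [ 3.135e+00 -1.000e-03 -1.222e+00] t 42.72 F [-0.2 -0.5 -2.5] w 26.9 ->tool d [ 0.7  1.3 59.6] roll -0.012
[ 0.284  0.662 -0.564  2.219  0.801  0.479  2.568]
```

Emit:
{"method": "send_rows", "body": {
  "rows": [
    [-1, 0.0002, 0.0004, 0.005, 0],
    [-1, 0.0002, 0.0004, 0.008, 0],
    [-1, 0.0002, 0.0003, 0.008, -0.004],
    [-1, 0, 0, 0.008, -0.004],
    [-1, 0, 0, 0.007, -0.004],
    [-1, 0, 0, 0.004, 0],
    [-1, 0, 0, 0.001, 0]
  ]
}}

```text
clock: 43.3
eef_pos: [429.5, 15.3, 35.5]
tool_rot: [3.132, 0.0, -1.207]
force: [-0.0, -0.3, -1.5]
width: 26.7
```

```bash
python3 - <<'E'
from m import *
delta([431,14.3,22],-1.21)
print(read_state()["qpos"].round(3))
E
```

```text
up [ 0.0004 -0.0098] pos [429.5  15.3  35.5] rot [ 3.132  0.    -1.207] t 43.3 F [-0.  -0.3 -1.5] w 26.7 ->tool d [ 1.5 -1.1 13.5] roll 0.003
[ 0.189  0.74  -0.428  2.245  0.944  0.355  2.453]
```

Emit:
{"method": "send_rows", "body": {
  "rows": [
    [-1, 0.0007, -0.0005, 0.004, 0],
    [-1, 0.0006, -0.0005, 0.003, 0],
    [-1, 0, 0, 0.003, 0],
    [-1, 0, 0, 0.002, 0]
  ]
}}

```text
clock: 43.63
eef_pos: [431.5, 14.7, 22.8]
tool_rot: [3.133, 0.0, -1.207]
force: [-0.1, 0.2, -1.9]
width: 26.8
```

```bash
python3 - <<'E'
from m import *
delta([431,14.3,22],-1.21)
E
```

```text
up [ 0.0004 -0.0086] pos [431.5  14.7  22.8] rot [ 3.133  0.    -1.207] t 43.63 F [-0.1  0.2 -1.9] w 26.8 ->tool d [0.2 0.6 0.8] roll 0.003
```

Emit:
{"method": "send_rows", "body": {
  "rows": [
    [-1, 0, 0.0003, 0.0012, 0],
    [-1, 0, 0, 0.0008, 0]
  ]
}}

```text
clock: 43.8
eef_pos: [431.4, 14.4, 21.3]
tool_rot: [3.134, -0.001, -1.207]
force: [-4.4, -0.8, 26.5]
width: 26.5
```

Firm contact (26 N). Release and rise straight up.

Emit:
{"method": "send_rows", "body": {
  "rows": [
    [-0.2, 0, 0, 0, 0],
    [0.2, 0, 0, 0, 0],
    [0.2, 0, 0, 0, 0],
    [0.2, 0, 0, 0, 0],
    [0.2, 0, 0, -0.004, 0],
    [0.2, 0, 0, -0.008, 0],
    [0.2, 0, 0, -0.01, 0],
    [0.2, 0, 0, -0.012, 0],
    [0.2, 0, 0, -0.015, 0],
    [0.2, 0, 0, -0.015, 0],
    [0.2, 0, 0, -0.015, 0],
    [0.2, 0, 0, -0.015, 0]
  ]
}}

```text
clock: 44.8
eef_pos: [429.8, 14.9, 119.2]
tool_rot: [3.128, 0.001, -1.205]
force: [0.3, 0.5, -0.5]
width: 51.1
```

```bash
python3 - <<'E'
from m import *
s=read_state();p=get_image("wrist");w=cloud(p,s);cv2.imwrite("pics/v2.png",p["image"])
print("hub",circ(slab(w,43,56,(431,15),30)));P=slab(w,13,19,(431,15),40);print("flange",rect(P),circ(P))
delta([470,200,250],-1.57)
E
```

```text
hub (array([432. ,  15.5,  14.2]), array([432.3,  14.6,  49.6]), 1235)
flange (array([431.9,  15.4]), array([49.7, 66.7]), 43.3, array([434. ,   9.8,  16. ]), 2265) (array([431.8,  15.3,  37.6]), array([434. ,   9.8,  16. ]), 2265)
up [-0.0004 -0.0094] pos [431.3  15.2 121.3] rot [ 3.132 -0.    -1.205] t 44.85 F [ 0.2 -1.6  1.5] w 51.2 ->tool d [-158.6 -101.  -129.7] roll 0.365
```

View pics/v2.png

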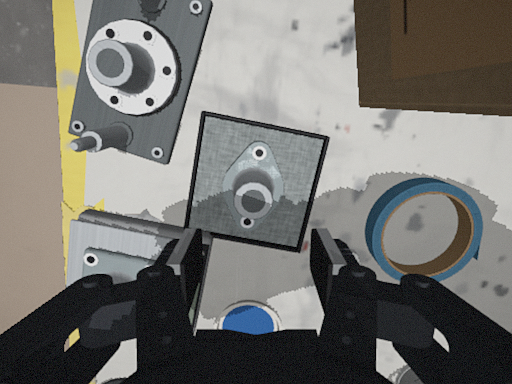

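Emit:
{"method": "send_rows", "body": {
  "rows": [
    [0.2, 0, 0, -0.02, 0],
    [0.2, 0, 0, -0.025, 0],
    [0.2, -0.008, -0.005, -0.025, 0],
    [0.2, -0.015, -0.01, -0.02, 0],
    [0.2, -0.022, -0.014, -0.02, 0],
    [0.2, -0.024, -0.015, -0.015, 0],
    [0.2, -0.024, -0.015, -0.01, 0],
    [0.2, -0.024, -0.015, 0, 0],
    [0.2, -0.022, -0.014, 0, 0],
    [0.2, -0.015, -0.009, 0, 0],
    [0.2, -0.006, -0.004, 0, 0],
    [0.2, 0, 0, 0, 0]
  ]
}}

```text
clock: 45.85
eef_pos: [469.0, 206.3, 262.5]
tool_rot: [3.13, 0.0, -1.212]
force: [0.7, -0.1, -0.4]
width: 51.3
```

```bash
python3 - <<'E'
from m import *
s=read_state();p=get_image("wrist");w=cloud(p,s);cv2.imwrite("pics/z1.png",p["image"]);q=get_image("scene")
cv2.imwrite("pics/z2.png",cv2.resize(q["image"][170:270,130:370],None,fx=3.3,fy=3.3,interpolation=cv2.INTER_CUBIC))
print("round hub/fixture",circ(slab(w,48,60,(544,-38),25)),"dowels",circ(slab(w,70,82,(543,12.2),13)),circ(slab(w,70,82,(546.3,-87.4),13)))
print("square",circ(slab(w,67,78,(503,126),25)),"pan",rect(slab(w,28.5,33,(503,126),75)))
print("long",circ(slab(w,43,56,(431,15),25)))
print("plate",rect(slab(w,29,38,(337,266),80)),"rack",rect(slab(w,16,28,(336,265),60)))
print(s["clock"],s["force"],s["eef_pos"])
E
```

```text
round hub/fixture None dowels None None
square (array([504.6, 126.6,  13.8]), array([504.5, 126.6,  73. ]), 632) pan (array([503.6, 125.8]), array([92. , 96.1]), 8.8, array([503.7, 123.3,  30.9]), 4246)
long (array([431.5,  17.6,  13.9]), array([430.9,  22.1,  49.5]), 392)
plate (array([353.5, 241.8]), array([30.3, 65.3]), 31.6, array([356.4, 235.8,  34.7]), 993) rack (array([339.4, 262.5]), array([ 82.7, 101.6]), 31.4, array([337.3, 254.3,  21.8]), 746)
45.85 [ 0.6759959  -0.11329799 -0.42530821] [469.03298549 206.25722199 262.45665532]
```

View pics/z1.png

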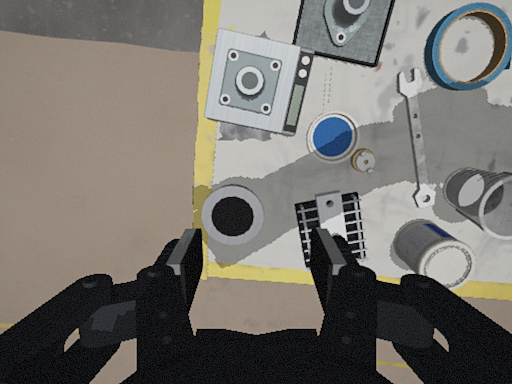

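View pics/z2.png

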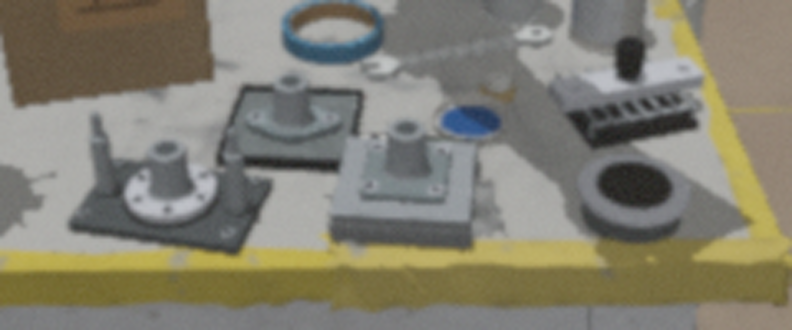

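All parts are at their stations, the stand is empty and the gripper is clear, so I'm handing in.

```bash
python3 -c "
from cell import *
print(finish_job())"
```

```text
the job is handed in; nothing more can be done
None
```

The job is done and handed in, at 45.9 s of the 109 s allowed. I lifted the masking plate straight off the dowels and laid it across the wires of the rack. Then I parked the long cover on the stand, moved the square cover to the scale and the round cover to the fixture, and moved the long cover from the stand into the tray.

**What the last checks showed** (wrist camera depth, after each release; the closing scene picture agrees):

| Part | Station | Distance from the middle |
|---|---|---|
| Round cover | fixture seat | about 0.3 mm from the midpoint of the dowels |
| Square cover | scale pan | about 1 mm |
| Long cover | job tray | about 0.6 mm |
| Masking plate | wire rack | about 1.5 mm, slope about 0.002 (flat) |

The stand is empty, the open gripper touches nothing, and the highest contact force I saw was 26 N, when the long cover met the tray floor.

**What was less than perfect or disagreed:**
- **Order:** The covers could not be moved in the order listed, because all three stations were taken and only one parking place was free. I placed them square, then round, then long.
- **Plate tilt:** While carried, the plate tilted by about 0.02 rad (1.2°) from drift in the tool's angle. It lay flat again once released.
- **Camera agreement:** The top and wrist cameras differed by about 2 mm in y.
- **Last wide view:** My last wrist view did not show the fixture, and part of the plate was hidden. For those two I rely on the close views taken after release and on the scene picture.

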